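# Load a sugar grinder with a scoop and hold its bayonet lid at pulse

## Task

Grind some rock sugar: with the scoop, take at least three lumps from the dish in one scoopful, tip them into the grinder's cup without spilling any, and lay the scoop back in its dish; leave the other things standing. Then set the grinder's bayonet lid fully down, its lugs through the two notches, and turn it clockwise (from above) against its spring about half way to the lock, to the bar-shaped pulse mark, never so far that it clicks into the lock. The grinder pulses only while the lid is held, so finish still gripping it there: the program ends holding the lid at the pulse mark.

Things in the scene. Friction and masses are not known exactly. Their poses are not given: they have to be found in the camera images.
- grinder: Small electric grinder, fixed by suction feet: upright round body 86 mm across, 112 mm tall, steel with black foot and black bayonet collar. Origin at the centre of its underside, z up. Raised marks on the collar's outside, alike on both sides, seen from above clockwise: round dot at the notch, bar at 36 degrees (pulse), square at 75 degrees (lock).
- mouth (a point): Centre of the grinder's open mouth, level with the top of the collar, 112 mm above the grinder's origin; axes as the grinder's. The opening is 66 mm across.
- notch (a point): One of the collar's two notches, 33 mm from the axis along the grinder's +x, at the rim's top; the other is at -x. Each is 15 mm wide and open out to 78 mm across. The rim is 4.5 mm thick; under it runs a groove, 78 mm across and 7.5 mm high, in which the lid's lugs turn.
- cup (a point): Point on the grinder's axis 80 mm above its origin, in the cup: round, 66 mm across inside, its floor (with a flat blade) 64 mm above the origin.
- switch (a joint): Sprung switch ring in the grinder's collar, rad clockwise from above, 0 at rest. The lugs meet it 0.17 past the notches and push it on: it reads the lid's turn less 0.17. Spring 0.05 Nm at 0, 0.16 at the pulse mark (0.45); it turns a freed lid back. The motor runs from 0.26. At 0.7 the lugs meet stiff sprung rollers (0.6 Nm more); forced past (0.85 and on) it clicks into lock.
- grinder_lid: The grinder's loose lid, black with a grey grip bar, 120 g, standing on its skirt on the worktop. Origin at the centre of the skirt's lower edge, z up. Skirt 62 mm across and 14 mm high; flange 82 mm across, 14 to 20 mm above the origin; grip bar 54 mm long (x), 14 mm wide (y), from 20 to 48 mm. Turned by 180 degrees it is the same.
- lug (a point): One of the lid's two lugs, at the lid's +x, 36 mm from its axis; the other is at -x (under the ends of the grip bar). 10 mm wide, reaching 36.5 mm from the axis, 4 to 8 mm above the lid's origin. The lid goes in with its x along the grinder's x, and is fully down when its flange lies on the collar, its origin 14 mm below the point mouth.
- lid_bar (a point): Point on the lid's axis in the grip bar, 41 mm above the lid's origin: with the fingers' centre here, closing across the bar (along the lid's y), the fingertips are just above the flange.
- sugar_dish: Oblong white ceramic dish, fixed (heavy, non-slip): 200 mm long (x), 66 mm wide (y), 26 mm tall, upright walls and floor 5 mm thick, a small ledge outside each end. Origin at the centre of its underside. The scoop lies in the -x half (nearer the robot), mouth to +x; the lumps lie in the +x half.
- dish_floor (a point): Centre of the dish's inner floor, 5 mm above the worktop; inside the dish is 190 by 56 mm.
- scoop: Steel scoop, 90 g: flat floor 63 mm long and 2 mm thick, 50 mm wide over its 20 mm high side walls, mouth open to its +x with a thin wedge lip. Origin under the floor: lip at x = +32 mm, back wall at x = -31 mm. Level on its floor it stands by itself.
- scoop_handle (a point): Grip point in the middle of the scoop's handle, x = -81 mm, z = +66 mm in the scoop's frame. The wooden handle is straight, 14 mm wide (y), 12 mm thick, and rises backwards (to -x) at 42 degrees from the top of the back wall, 114 mm long.
- scoop_bowl (a point): Middle of the scoop's hollow, 9 mm above its underside and 6 mm behind its origin.
- scoop_lip (a point): Middle of the scoop's front lip.
- lump_1: Amber lump of rock sugar, about 14 x 13 x 13 mm with bevelled edges, 10 g, slippery (slides on the tilted scoop from about 14 degrees); not to be touched with the fingers. Origin at its middle.
- lump_2: Another such lump.
- lump_3: Another such lump.
- lump_4: Another such lump.
- tin_1: Bystander: small food tin, 58 mm across, 72 mm tall.
- mug_1: Bystander: white mug, 88 mm across, 95 mm tall.
- spice_jar_3: Bystander: spice jar with green cap, 46 mm across, 106 mm tall.
- teaspoon_1: Bystander: steel teaspoon lying on the worktop, 130 mm long.
Mind the look-alikes: they are no part of the job. There is more than one size of the sugar_dish; the job needs the largest.

How it is judged:
By the outcome, as a careful person would: the job done as asked, in the order asked, and still so for the second after the job is handed in, while the arm keeps its last pose, push and grip.
It also fails if it takes over 67 s, if anything falls off the work surface, if the arm or the gripper's body presses on something with over 40 N, if the wrist force passes 120 N, or if a joint passes its speed limit or range.

## Robot

A 6-joint arm with a two-finger parallel gripper is mounted at the origin on a cart in front of the work surface, level with it; the furniture and walls round the work are solid. World frame = base frame: x ahead of the robot, y to its left, z up, the work surface at z = 0. Lengths are in m, angles in rad, forces in N, time in s.
With the tool pointing down it reaches from about 0.275 to 0.725 m from the base axis. Payload 5.6 kg.
Tool frame: the origin (TCP) lies on the centre line of the jaws, within the pads' length; the fingertips stand 25 mm ahead of it and the grasp point (between the pads) lies 6 mm ahead of it; z points along the fingers, y is the line along which they close (so a half turn about z gives the same grasp; the last joint's range is limited). The gripper opens to 85 mm and grips with 20 to 120 N. Pads are 22 mm wide; open, the fingers measure 114 mm over their backs; the gripper's body (76 mm by 85 mm) begins 54 mm behind the grasp point. The pads swing forward as they close: fully open they stand 13 mm farther back than shut.
Start: joints at [-0.919, 0.255, 0.108, 0, -1.424, -0.285], TCP at [0.197, -0.513, 0.256] pointing down, gripper open.
Joint ranges: [-2.95, 2.95], [-1.21, 1.97], [-1.09, 1.5], [-2.87, 1.71], [-2.94, -0.07], [-3.05, 3.05]. Speed limits (rad/s): [2.57, 2.57, 3.14, 3.14, 3.14, 3.14].

## Interface

Orientations are given as [roll, pitch, yaw] about the fixed x, y, z axes, in that order (R = Rz(yaw) Ry(pitch) Rx(roll)).
In Python, from workcell import bot, cams, ticket, finder gives the robot as it stands.
- The arm moves only by the tool servo_tool, never from a script. Its argument "deltas" is a list of rows, each an object with "xyz": the shift along the tool's x, y, z in m, a list of three; "delta_rot": the turn, a rotation vector about the tool's x, y, z in rad, a list of three. In form: [{"xyz": [x, y, z], "delta_rot": [rx, ry, rz]}, ...]. A call has 1 to 8 rows; each row shifts and turns the commanded pose from where the row before left it, along the tool's axes as they then stand; what a row does not reach is not made up. A row lasts 1/12 s, in which the tool goes at most 41.7 mm and 7.16 degrees, less where a joint would pass 70% of its speed; a pose out of reach is approached as far as the arm can. A call is refused whole if a number of a shift passes 0.0417 or a number of a turn 0.125, either way. A call with a gripper value outside its range is refused whole. "hand" is the opening, from 0 (shut) to 1 (fully open), set as the call begins (left out, the last holds). The fingers move at their own pace and stop on an object; the grip force is fixed at half the most. Time passes only in rows, so rows that do not move let the fingers close. It gives the time, the measured TCP pose, the force, the opening and the grip force at its end, in the units of the state.
- bot.read_state(): the state, without advancing time (a new reading comes with each control period).
- cams.capture(name): name is "side" or "top"; returns a dict with "image" (384x512x3 uint8, red, green, blue), "intrinsics" (3x3 intrinsics, pixels), "D" ([k1, k2, p1, p2, k3] as OpenCV has them; the pictures are not rectified), "extrinsics" (4x4, takes a point from camera to world coordinates). Camera axes: x right, y up, looking along -z (the intrinsics and any distortion apply to the point x, -y, -z); pixel columns grow to the right and rows downward; lengths in m; the calibration is good to about 2 mm. A picture is of the moment at which its call begins. There is no depth.
- ticket.hand_in(): hands the job in; it is judged then, once.
Trained networks look in a picture, given as the dict that the camera call returned (one of the last four; its "shot" number tells which), for a name from the list of things; names that differ only in an ending like _2 or _b are one class to them, and where a whole thing is asked for, a point or a joint stands for the part that bears it (a point fixed in the world has none). Each returns a list of dicts, best first, with "score" (0 to 1); they miss things now and then, are a little off and sometimes report something else, mostly with a low value. They report only what shows in the picture. A call takes as long as a camera call. They do not tell look-alikes from the thing itself.
- finder.trace(label, picture): "region" (384x512 bool, what is visible of it) and "at" ([column, row] in pixels, amid what is visible of it).
The state is a dict: "clock": time; "q": joint angles; "dq": joint speeds; "joint_torque": joint torques, N m; "tcp_pos": TCP position; "eef_rot": TCP orientation; "contact_force": force on the tool from outside, world axes, zero at the start; "ft_torque": the same for the moment, N m; "opening": finger opening in m; "grasp_force": force on a finger pad.
Only numpy, scipy, OpenCV 4.12 (cv2) and the standard library are available. Lean on these libraries where they do the work, as an engineer would, in place of code of your own. Each camera call takes 0.05 s, during which the arm holds its last target. There are 200 camera calls.

## Working session

There is one attempt and no reset: what is moved stays moved. The work goes in short steps, Python scripts to look and compute and a tool call to move; the robot and the scene stay as the last step left them, time stands still between calls to the robot, and variables do not carry over. Pictures are saved under pics/ and viewed, at most 11 in all, crops included, and the job is handed in when it is done.

Besides the shell and the picture viewer there is one more tool, called by a JSON object that holds its "op" and its "data". servo_tool: Moves the arm, as the interface text tells. Its arguments: {"type":"object","properties":{"deltas":{"type":"array","items":{"type":"object","properties":{"xyz":{"type":"array","items":{"type":"number"}},"delta_rot":{"type":"array","items":{"type":"number"}}}}},"hand":{"type":"number"}},"required":["deltas"]}

```bash
ls; mkdir -p pics
python3 - <<'E'
from workcell import bot,cams,finder
import cv2
s=bot.read_state(); print(s)
for n in("top","side"):
    p=cams.capture(n); cv2.imwrite(f"pics/{n}0.png",p["image"][:,:,::-1]); print(n,p["intrinsics"].tolist(),p["D"],p["extrinsics"].round(4).tolist())
    for l in["grinder","grinder_lid","sugar_dish","scoop","lump_1","lid_bar","scoop_handle"]:
        print(l,[(round(float(d["score"]),2),[round(float(v)) for v in d["at"]],int(d["region"].sum())) for d in finder.trace(l,p)[:6]])
E
```

```text
pics
{'clock': 0.0, 'q': array([-9.19353001e-01,  2.55756766e-01,  1.06975247e-01, -5.08853928e-04,
       -1.42391131e+00, -2.84594747e-01]), 'dq': array([-0.00174978, -0.00067539,  0.00155228, -0.00094324,  0.00012815,
       -0.00058955]), 'joint_torque': array([-3.28969891e-04, -3.86631703e+01,  2.37944305e+01,  5.36512211e+00,
       -6.08806004e-03, -1.33328476e-05]), 'tcp_pos': array([ 0.19716385, -0.51294576,  0.25537381]), 'eef_rot': array([ 3.13963112e+00, -4.94943031e-05, -2.77481898e+00]), 'contact_force': array([ 0.36093677, -0.43066135,  0.54618165]), 'ft_torque': array([ 0.01015453,  0.05816908, -0.03004022]), 'grasp_force': 0.0, 'opening': 0.0856198780473448}
top [[441.36786077038363, 0.0, 252.80347197375858], [0.0, 441.36786077038363, 196.04721014116268], [0.0, 0.0, 1.0]] [-0.06939038  0.          0.          0.          0.        ] [[0.0102, 0.9989, -0.0466, 0.4703], [-0.9999, 0.01, -0.0045, -0.1925], [-0.004, 0.0466, 0.9989, 1.2923], [0.0, 0.0, 0.0, 1.0]]
grinder [(0.86, [200, 199], 908), (0.53, [177, 136], 389)]
grinder_lid [(0.75, [118, 230], 638), (0.74, [242, 141], 306)]
sugar_dish [(0.79, [390, 165], 1027), (0.7, [297, 203], 1097), (0.65, [357, 234], 1086)]
scoop [(0.93, [276, 224], 536)]
lump_1 []
lid_bar [(0.6, [122, 231], 647)]
scoop_handle [(0.56, [277, 227], 530)]
side [[401.5354503717896, 0.0, 256.09325414474887], [0.0, 401.5354503717896, 194.49081630444903], [0.0, 0.0, 1.0]] [-0.14581708  0.          0.          0.          0.        ] [[-0.9983, -0.0325, 0.0479, 0.5953], [0.0562, -0.3458, 0.9366, 1.1188], [-0.0138, 0.9377, 0.3471, 0.5801], [0.0, 0.0, 0.0, 1.0]]
grinder [(0.59, [266, 222], 1134)]
grinder_lid [(0.68, [307, 273], 566), (0.28, [214, 207], 281)]
sugar_dish [(0.93, [260, 202], 367), (0.52, [278, 190], 311), (0.2, [307, 272], 492)]
scoop [(0.53, [289, 203], 98)]
lump_1 []
lid_bar [(0.95, [308, 271], 507), (0.42, [209, 240], 405)]
scoop_handle [(0.42, [290, 204], 105)]
```

Run:
```python
import cv2
a=cv2.imread("pics/top0.png");cv2.imwrite("pics/t1.png",cv2.resize(a[100:290,85:425],(800,447),interpolation=cv2.INTER_CUBIC))
a=cv2.imread("pics/side0.png");cv2.imwrite("pics/s1.png",cv2.resize(a[120:320,150:410],(780,600),interpolation=cv2.INTER_CUBIC))
```

```text
(no output)
```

View pics/t1.png

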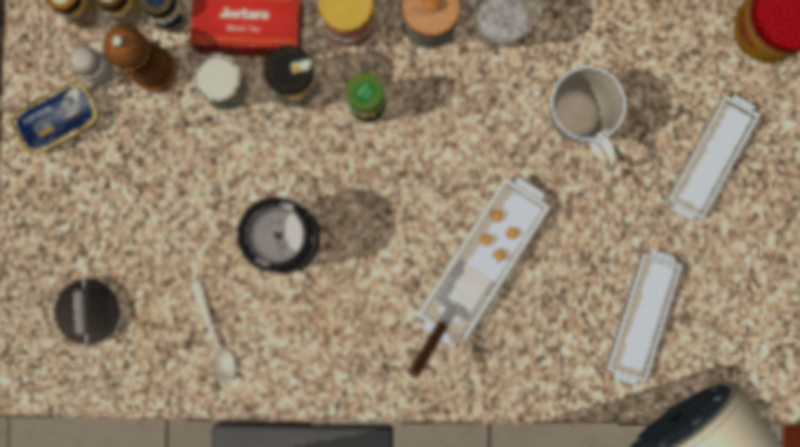

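View pics/s1.png

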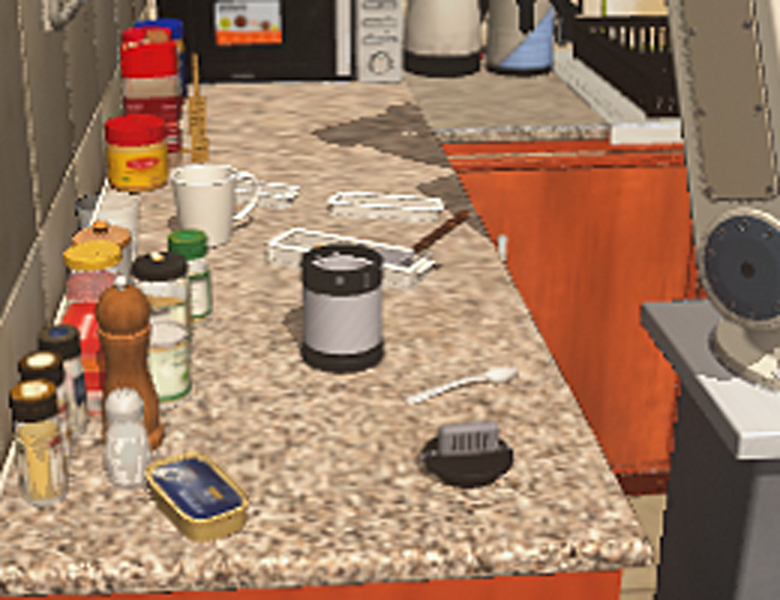

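The top crop shows the dish with scoop and 4 lumps (the largest, top px ~(297,203)), grinder (203,199), lid (122,231), and the spoon between them. The side crop shows the collar with one light mark facing the camera, and the lid with its ribbed bar.

```bash
cat > h.py <<'E'
import numpy as np,cv2
from scipy.optimize import minimize
from scipy.spatial.transform import Rotation as R
F=np.diag([1,-1,-1.])
def proj(p,P):
    T=p["extrinsics"];Rc=(T[:3,:3]@F).T
    return cv2.projectPoints(np.asarray(P,float).reshape(-1,1,3),cv2.Rodrigues(Rc)[0],-Rc@T[:3,3],p["intrinsics"],p["D"])[0][:,0]
def unproj(p,uv,z):
    n=cv2.undistortPoints(np.asarray(uv,float).reshape(-1,1,2),p["intrinsics"],p["D"])[:,0]
    T=p["extrinsics"];d=np.c_[n,np.ones(len(n))]@(T[:3,:3]@F).T
    return T[:3,3]+d*((z-T[2,3])/d[:,2])[:,None]
def cyl(r,z0,z1):
    t=np.linspace(0,2*np.pi,40);c=np.c_[r*np.cos(t),r*np.sin(t)]
    return np.vstack([np.c_[c,c[:,0]*0+z] for z in(z0,z1)])
def box(x0,x1,y0,y1,z0,z1): return np.array([[x,y,z] for x in(x0,x1) for y in(y0,y1) for z in(z0,z1)])
def place(P,v): 
    c,s=np.cos(v[2]),np.sin(v[2]);return P@np.array([[c,s,0],[-s,c,0],[0,0,1]])+[v[0],v[1],0]
def sil(p,parts,v,S=8):
    m=np.zeros((384*1,512*1),np.float32);m=np.zeros((384*4,512*4),np.uint8)
    for P in parts:
        q=(proj(p,place(P,v))+.5)*4-.5
        cv2.fillConvexPoly(m,cv2.convexHull(np.round(q*16).astype(np.int32)),255,shift=4)
    return cv2.resize(m,(512,384),interpolation=cv2.INTER_AREA)/255.
def fit(obs,parts,v0,s=(.01,.01,.15)):
    f=lambda u:sum(np.abs(sil(p,parts,np.array(v0)+u*s)-m).sum() for p,m in obs)
    return min((minimize(f,np.array(u),method="Nelder-Mead",options=dict(initial_simplex=np.array(u)+np.vstack([np.zeros(3),np.eye(3)]),xatol=.01,fatol=.1)) for u in([0,0,0],[-.5,-.5,-.5])),key=lambda r:r.fun)
E
cat > m.py <<'E'
from workcell import cams,finder
from h import *
import pickle
pt,ps=cams.capture("top"),cams.capture("side")
def best(l,p,uv):
    c=[d for d in finder.trace(l,p) if np.hypot(*(np.array(d["at"])-uv))<15]
    return c[0]["region"].astype(float) if c else None
G=[cyl(.043,0,.112)];L=[cyl(.041,.014,.02),cyl(.031,0,.014),box(-.027,.027,-.007,.007,.02,.048)]
D=[box(-.1,.1,-.033,.033,0,.026)]
for n,l,parts,ut,us,z,y in[("G","grinder",G,(200,199),(266,222),.112,0),("L","grinder_lid",L,(118,230),(307,273),.02,0),("D","sugar_dish",D,(295,200),(278,195),.02,-.5)]:
    w=unproj(pt,[ut],z)[0];o={}
    for k,p,u in(("t",pt,ut),("s",ps,us)):
        m=best(l,p,u)
        if m is not None:o[k]=(p,m)
    for ks in["t","s","ts"]:
        if all(k in o for k in ks):
            r=fit([o[k] for k in ks],parts,[w[0],w[1],y]);print(n,ks,(np.array([w[0],w[1],y])+r.x*[.01,.01,.15]).round(4),round(r.fun,1),[int(o[k][1].sum()) for k in ks])
hsv=cv2.cvtColor(pt["image"],cv2.COLOR_RGB2HSV)
m=cv2.inRange(hsv,(8,110,120),(25,255,255));n,lab,st,c=cv2.connectedComponentsWithStats(m)
for i in range(1,n):
    if 280<c[i][0]<310 and 180<c[i][1]<215:print("lump",c[i].round(1),st[i,4],unproj(pt,[c[i]],.0115)[0].round(4))
for p,k in((pt,"t"),(ps,"s")):cv2.imwrite(f"pics/raw_{k}.png",p["image"][:,:,::-1])
pickle.dump((pt,ps),open("p.pkl","wb"))
E
python3 m.py
```

```text
G t [ 0.5149 -0.0482  0.09  ] 90.6 [998]
G s [ 0.512  -0.039  -0.2726] 35.5 [1109]
G ts [ 0.5122 -0.0465  0.0149] 189.5 [998, 1109]
L t [0.4222 0.1951 0.1121] 30.3 [668]
L s [0.4188 0.1999 0.246 ] 62.1 [511]
L ts [0.4208 0.1962 0.2007] 128.5 [668, 511]
D t [ 0.4899 -0.2957 -0.5565] 611.4 [1164]
D s [ 0.4395 -0.4762  0.0936] 246.7 [304]
D ts [ 0.4896 -0.2957 -0.5583] 1616.4 [1164, 304]
lump [295.5 191.2] 13 [ 0.5455 -0.3106  0.0115]
lump [302.5 198.6] 11 [ 0.524  -0.3311  0.0115]
lump [290.8 201.2] 13 [ 0.5161 -0.2974  0.0115]
lump [297. 208.] 9 [ 0.4966 -0.3154  0.0115]
```

```bash
cat > ov.py <<'E'
from h import *
import pickle
def crop(p,c,w,h,k,lines,col=(0,255,0)):
    x0,y0=int(c[0]-w/2),int(c[1]-h/2)
    a=cv2.resize(p["image"][y0:y0+h,x0:x0+w,::-1],None,fx=k,fy=k,interpolation=cv2.INTER_CUBIC)
    a=cv2.convertScaleAbs(a,alpha=1.2,beta=15)
    for P,cc in lines:
        q=(proj(p,P)-[x0,y0]+.5)*k-.5
        cv2.polylines(a,[np.round(q*16).astype(np.int32)],False,cc,1,cv2.LINE_AA,4)
    return a
t=np.linspace(0,2*np.pi,60)
def circ(x,y,r,z):return np.c_[x+r*np.cos(t),y+r*np.sin(t),t*0+z]
def rect(v,x0,x1,y0,y1,z):return place(np.array([[x0,y0,z],[x1,y0,z],[x1,y1,z],[x0,y1,z],[x0,y0,z]]),v)
E
python3 - <<'E'
from ov import *
pt,ps=pickle.load(open("p.pkl","rb"))
g=(.5135,-.047);gr,rd=(0,255,0),(0,0,255)
gl=[(circ(*g,.033,.112),gr),(circ(*g,.043,0),rd)]
L=(.4215,.196,.11);ll=[(circ(*L[:2],.041,.02),gr),(rect(L,-.027,.027,-.007,.007,.048),rd)]
D=(.4899,-.2957,-.5565);dl=[(rect(D,-.1,.1,-.033,.033,.026),gr),(rect(D,-.095,.095,-.028,.028,.026),gr)]
A=np.hstack([crop(pt,(202,199),40,40,7,[]),crop(pt,(202,199),40,40,7,gl)])
B=np.hstack([crop(ps,(265,222),40,50,6,gl)])
C=crop(pt,(121,231),40,40,6,ll);C2=crop(ps,(307,271),40,40,6,ll)
E=crop(pt,(290,212),70,86,7,dl)[:,:]
r1=np.zeros((600,800,3),np.uint8)
r1[:280,:560]=A;r1[300:600,:240]=B;r1[300:540,250:490]=C;r1[300:540,500:740]=C2
cv2.imwrite("pics/m1.png",r1)
cv2.imwrite("pics/m2.png",np.hstack([E[:600],np.zeros((600,4,3),np.uint8),crop(ps,(278,198),75,40,4,dl)[:600].copy() if 0 else cv2.copyMakeBorder(crop(ps,(280,198),75,40,4,dl),0,440,0,0,cv2.BORDER_CONSTANT)]))
E
```

```text
(no output)
```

View pics/m1.png

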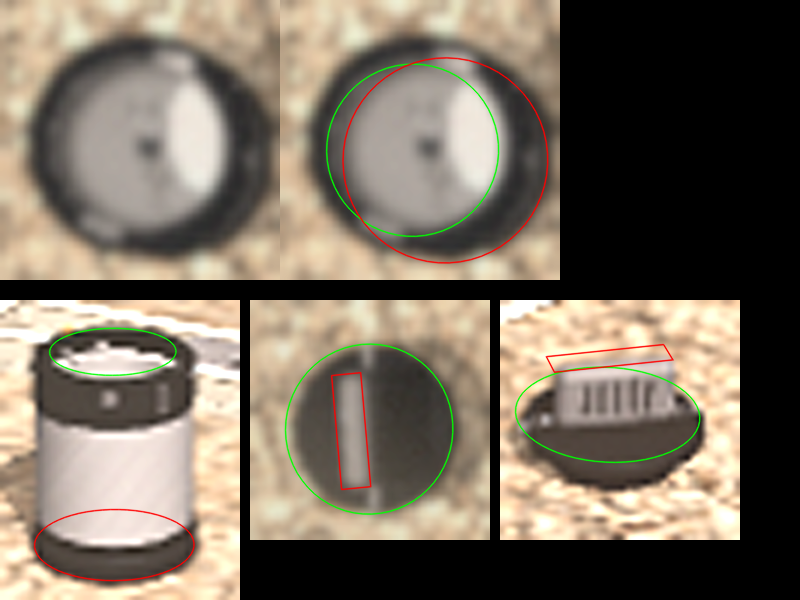

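View pics/m2.png

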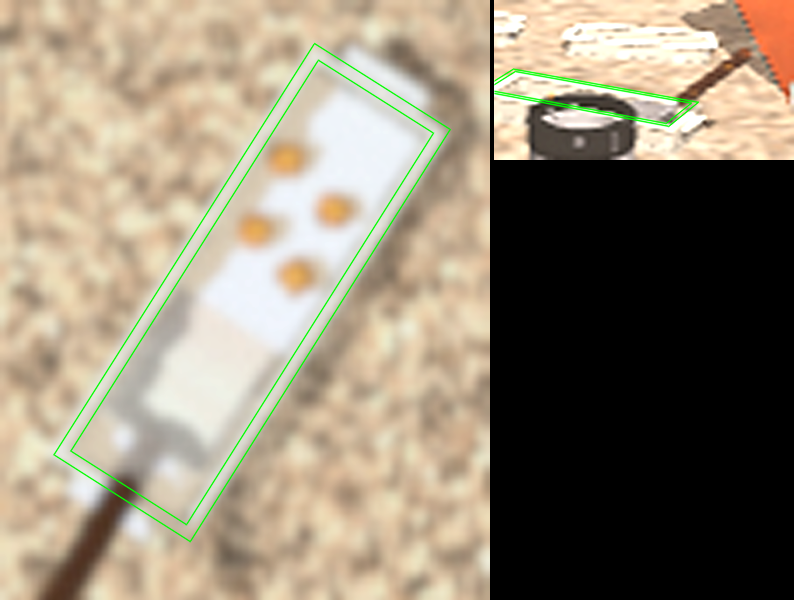

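Picture m1: notches of the collar at top px ≈(207.4,187.9) and (196.7,211.6), i.e. grinder yaw ≈ −23° (square and bar marks in the side view agree), mouth ≈1.3 px right of the overlay. Lid overlay is good. m2: dish fit is good (symmetric ledges), lumps lie in the far half and the scoop in the near half.

```bash
cat > sc.py <<'E'
from ov import *
pt,ps=pickle.load(open("p.pkl","rb"))
a=np.radians(42);ax=np.array([-np.cos(a),0,np.sin(a)]);nn=np.array([np.sin(a),0,np.cos(a)])
H=np.array([[-.081,0,.066+.005]+ax*i*.057+nn*j*.006+np.array([0,k*.007,0]) for i in(-1,1) for j in(-1,1) for k in(-1,1)])
def brown(p,x0,x1,y0,y1):
    i=p["image"].astype(int);m=((i[:,:,0]<135)&(i[:,:,0]-i[:,:,2]>18)).astype(float);n=m*0;n[y0:y1,x0:x1]=m[y0:y1,x0:x1]
    l,lab,st,c=cv2.connectedComponentsWithStats(n.astype(np.uint8));k=1+np.argmax(st[1:,4]);return (lab==k)*1.
mt=brown(pt,255,282,228,262);ms=brown(ps,284,308,186,208)
print(mt.sum(),ms.sum())
D=(.4899,-.2957,-.5565)
s0=place(np.array([[-.055,0,0]]),D)[0]
for o in([(pt,mt)],[(ps,ms)],[(pt,mt),(ps,ms)]):
    r=fit(o,[H],[s0[0],s0[1],D[2]]);v=np.array([s0[0],s0[1],D[2]])+r.x*[.01,.01,.15];print(v.round(4),r.fun.round(1),"grip",place(np.array([[-.081,0,.071]]),v)[0].round(4))
def ind(P):c,s=np.cos(D[2]),np.sin(D[2]);d=np.asarray(P)[:,:2]-D[:2];return d@np.array([[c,-s],[s,c]])
print("scoop in dish",ind([v]).round(4), "lip seen",ind(unproj(pt,[(289.3,215.4)],.007)).round(4))
L=np.array([[.5455,-.3106],[.524,-.3311],[.5161,-.2974],[.4966,-.3154]]);print(ind(L).round(4))
E
python3 sc.py
```

```text
156.0 118.0
[ 0.4604 -0.2764 -0.5914] 83.9 grip [ 0.3931 -0.2313  0.071 ]
[ 0.4433 -0.2721 -0.6655] 71.2 grip [ 0.3796 -0.222   0.071 ]
[ 0.4452 -0.2684 -0.6061] 160.3 grip [ 0.3786 -0.2223  0.071 ]
scoop in dish [[-0.0524 -0.0005]] lip seen [[-0.0138 -0.0061]]
[[ 0.0551  0.0167]
 [ 0.0477 -0.012 ]
 [ 0.0231  0.0124]
 [ 0.0161 -0.0132]]
```

```bash
cat >> sc.py <<'E'
print('---')
for w in([.4604,-.2764,-.5914],[.4452,-.2684,-.6061],[.448,-.2705,-.5565]):
  for p,m in((pt,mt),(ps,ms)):
    s=sil(p,[H],w)
    for q in(m,s):
        y,x=np.nonzero(q>.5);C=np.cov(x,y);e,V=np.linalg.eigh(C);print(w if q is s else 'obs',x.mean().round(1),y.mean().round(1),x.min(),x.max(),y.min(),y.max(),np.degrees(np.arctan2(V[1,1],V[0,1])).round(1),np.sqrt(12*e).round(1))
for r in range(228,262,2):print(r,''.join('#' if v else '.' for v in mt[r,255:285]),'   ',''.join('#' if v else '.' for v in ms[186+(r-228)//2,280:312]))
E
python3 sc.py | sed -n '/---/,$p'
```

```text
---
obs 265.6 249.1 258 275 236 260 122.4 [ 7.  24.8]
[0.4604, -0.2764, -0.5914] 268.0 245.4 257 279 230 261 121.4 [ 5.7 34.9]
obs 298.8 193.8 288 307 186 205 135.9 [ 8.5 24.9]
[0.4604, -0.2764, -0.5914] 293.2 195.3 281 305 186 204 143.7 [ 3.7 28.8]
obs 265.6 249.1 258 275 236 260 122.4 [ 7.  24.8]
[0.4452, -0.2684, -0.6061] 264.6 250.8 254 276 235 266 122.1 [ 5.7 35.1]
obs 298.8 193.8 288 307 186 205 135.9 [ 8.5 24.9]
[0.4452, -0.2684, -0.6061] 297.6 196.0 286 309 187 205 143.9 [ 3.6 28.8]
obs 265.6 249.1 258 275 236 260 122.4 [ 7.  24.8]
[0.448, -0.2705, -0.5565] 266.7 250.5 256 277 235 266 119.4 [ 5.7 35.1]
obs 298.8 193.8 288 307 186 205 135.9 [ 8.5 24.9]
[0.448, -0.2705, -0.5565] 297.1 195.6 285 309 186 205 143.7 [ 3.6 29.4]
228 ..............................     .................#########......
230 ..............................     ...................########.....
232 ..............................     ..................########......
234 ..............................     ..................####....##....
236 ................#.............     ....................########....

[... 163 characters left out ...]
##.............     ...................#########....
244 ...........######.............     ..................##.###..##....
246 ..........######..............     .................#####.....#....
248 ........########..............     ...............######...........
250 ....##########................     ..............######............
252 .....########.................     .............#####..............
254 .....#######..................     ...........######...............
256 ...##########.................     ..........#####.................
258 ....#####.....................     ........######..................
260 ......#.......................     ........#####...................
```

```bash
cat > plan.py <<'E'
import numpy as np,json
from scipy.spatial.transform import Rotation as R
def path(p,r,wps,dx=4,dr=4,calls=True):
    """wps: list of (pos, R, nrows). per-row tool deltas, rounded; tracks the rounded commanded pose"""
    p=np.array(p,float);rows=[]
    for q,S,n in wps:
        p0,r0=p.copy(),r
        full=(r0.inv()*S).as_rotvec()
        for k in range(1,n+1):
            x=np.round(r.inv().apply(p0+(np.array(q)-p0)*k/n-p),dx)
            d=np.round((r.inv()*(r0*R.from_rotvec(full*k/n))).as_rotvec(),dr)
            p=p+r.apply(x);r=r*R.from_rotvec(d);rows.append({"xyz":(x+0).tolist(),"delta_rot":(d+0).tolist()})
    for i in range(0,len(rows),8):print(json.dumps(rows[i:i+8]))
    m=max(np.linalg.norm(a["xyz"]) for a in rows);w=max(np.linalg.norm(a["delta_rot"]) for a in rows);print("max",m,w,len(rows),"end",p.round(4),r.as_euler("xyz").round(4));return p,r
E
python3 - <<'E'
from plan import *
from workcell import bot
s=bot.read_state()
path(s["tcp_pos"],R.from_euler("xyz",s["eef_rot"]),[([.385,-.227,.2],R.from_euler("xyz",[np.pi,0,-1.7]),9),([.385,-.227,.2],R.from_euler("xyz",[np.pi,0,-.5565]),10)],3,3)
E
```

```text
[{"xyz": [-0.031, 0.022, 0.006], "delta_rot": [0.0, 0.0, -0.119]}, {"xyz": [-0.033, 0.019, 0.007], "delta_rot": [0.0, 0.0, -0.12]}, {"xyz": [-0.035, 0.014, 0.006], "delta_rot": [0.0, 0.0, -0.119]}, {"xyz": [-0.037, 0.01, 0.006], "delta_rot": [0.0, 0.0, -0.12]}, {"xyz": [-0.038, 0.005, 0.006], "delta_rot": [0.0, 0.0, -0.119]}, {"xyz": [-0.038, 0.001, 0.007], "delta_rot": [0.0, 0.0, -0.12]}, {"xyz": [-0.038, -0.003, 0.006], "delta_rot": [0.0, 0.0, -0.119]}, {"xyz": [-0.037, -0.008, 0.006], "delta_rot": [0.0, 0.0, -0.119]}]
[{"xyz": [-0.036, -0.012, 0.006], "delta_rot": [0.0, 0.0, -0.12]}, {"xyz": [0.0, 0.0, 0.0], "delta_rot": [0.0, 0.0, -0.114]}, {"xyz": [0.0, 0.0, 0.0], "delta_rot": [0.0, 0.0, -0.115]}, {"xyz": [0.0, 0.0, 0.0], "delta_rot": [0.0, 0.0, -0.114]}, {"xyz": [0.0, 0.0, 0.0], "delta_rot": [0.0, 0.0, -0.114]}, {"xyz": [0.0, 0.0, 0.0], "delta_rot": [0.0, 0.0, -0.115]}, {"xyz": [0.0, 0.0, 0.0], "delta_rot": [0.0, 0.0, -0.114]}, {"xyz": [0.0, 0.0, 0.0], "delta_rot": [0.0, 0.0, -0.114]}]
[{"xyz": [0.0, 0.0, 0.0], "delta_rot": [0.0, 0.0, -0.115]}, {"xyz": [0.0, 0.0, 0.0], "delta_rot": [0.0, 0.0, -0.114]}, {"xyz": [0.0, 0.0, 0.0], "delta_rot": [0.0, 0.0, -0.114]}]
max 0.03879432948254165 0.12 19 end [ 0.3846 -0.2268  0.2003] [ 3.1416 -0.     -0.5568]
```

{"op": "servo_tool", "data": {"deltas": [{"xyz": [-0.031,0.022,0.006],"delta_rot": [0.0,0.0,-0.119]},{"xyz": [-0.033,0.019,0.007],"delta_rot": [0.0,0.0,-0.12]},{"xyz": [-0.035,0.014,0.006],"delta_rot": [0.0,0.0,-0.119]},{"xyz": [-0.037,0.01,0.006],"delta_rot": [0.0,0.0,-0.12]},{"xyz": [-0.038,0.005,0.006],"delta_rot": [0.0,0.0,-0.119]},{"xyz": [-0.038,0.001,0.007],"delta_rot": [0.0,0.0,-0.12]},{"xyz": [-0.038,-0.003,0.006],"delta_rot": [0.0,0.0,-0.119]},{"xyz": [-0.037,-0.008,0.006],"delta_rot": [0.0,0.0,-0.119]}], "hand": 0.7}}

```text
clock: 1.87
tcp_pos: [0.3646, -0.257, 0.2063]
eef_rot: [-3.141, -0.0, -1.814]
contact_force: [1.8, -0.8, -0.7]
opening: 0.0597
grasp_force: 0.0
```

{"op": "servo_tool", "data": {"deltas": [{"xyz": [-0.036,-0.012,0.006],"delta_rot": [0.0,0.0,-0.12]},{"xyz": [0,0,0],"delta_rot": [0,0,-0.114]},{"xyz": [0,0,0],"delta_rot": [0,0,-0.115]},{"xyz": [0,0,0],"delta_rot": [0,0,-0.114]},{"xyz": [0,0,0],"delta_rot": [0,0,-0.114]},{"xyz": [0,0,0],"delta_rot": [0,0,-0.115]},{"xyz": [0,0,0],"delta_rot": [0,0,-0.114]},{"xyz": [0,0,0],"delta_rot": [0,0,-0.114]}]}}

```text
clock: 2.53
tcp_pos: [0.3846, -0.2268, 0.2004]
eef_rot: [-3.141, -0.0, -0.894]
contact_force: [0.0, 0.4, -0.3]
opening: 0.0602
grasp_force: 0.0
```

{"op": "servo_tool", "data": {"deltas": [{"xyz": [0,0,0],"delta_rot": [0,0,-0.115]},{"xyz": [0,0,0],"delta_rot": [0,0,-0.114]},{"xyz": [0,0,0],"delta_rot": [0,0,-0.114]},{"xyz": [0,0,0],"delta_rot": [0,0,0]}]}}

```text
clock: 2.87
tcp_pos: [0.3846, -0.2268, 0.2004]
eef_rot: [-3.141, -0.0, -0.553]
contact_force: [0.2, 0.2, -0.5]
opening: 0.0603
grasp_force: 0.0
```

```bash
cat > v3.py <<'E'
from ov import *
from workcell import cams,bot
import sys
pt,ps=cams.capture("top"),cams.capture("side");pickle.dump((pt,ps),open("p2.pkl","wb"))
s=bot.read_state();print(s["tcp_pos"].round(4),s["eef_rot"].round(4),s["q"].round(2),s["opening"])
r=R.from_euler("xyz",s["eef_rot"])
E
cat > v3b.py <<'E'
from v3 import *
v=(.4508,-.2714,-.5565)
ax=[[-.081,0,.071]];a=np.radians(42);d=np.array([-np.cos(a),0,np.sin(a)])
line=place(np.array([ax[0]-d*.057,ax[0]+d*.057]),v)
tick=place(np.array([[-.081,-.007,.071],[-.081,.007,.071]]),v)
lip=place(np.array([[.032,-.025,.005],[.032,.025,.005],[-.031,.025,.025],[-.031,-.025,.025]]),v)
tip=s["tcp_pos"]+r.apply([[0,-.03,.025],[0,.03,.025]])
ls=[(line,(0,255,0)),(tick,(0,255,0)),(lip,(0,0,255)),(tip,(255,0,0))]
A=crop(pt,(272,228),60,84,7,ls);B=crop(ps,(296,190),60,70,6,ls)
M=np.zeros((600,800,3),np.uint8);M[:588,:420]=A;M[:420,430:790]=B;cv2.imwrite("pics/m3.png",M)
E
python3 v3b.py
```

```text
[ 0.3846 -0.2268  0.2004] [-3.1415e+00 -2.0000e-04 -5.6040e-01] [-0.18  0.08 -0.25 -0.   -1.24  1.19] 0.05980998712540065
```

View pics/m3.png

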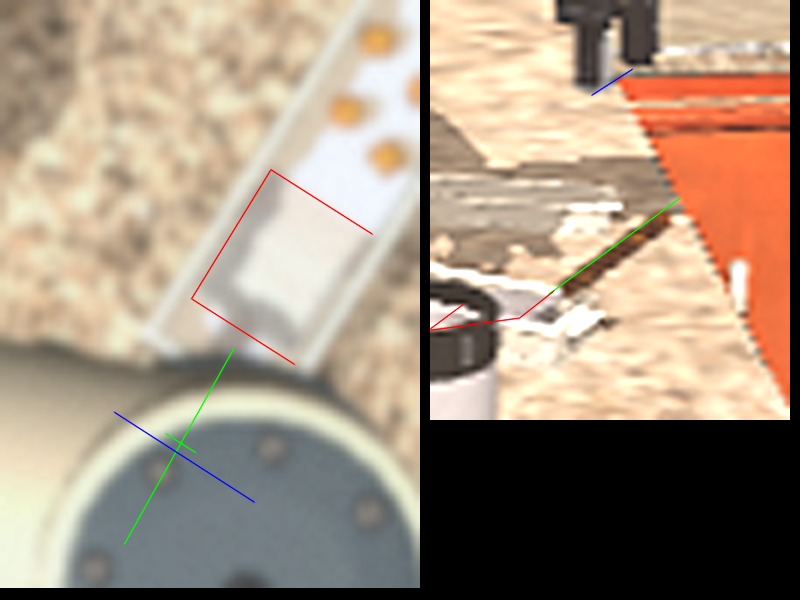

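Side picture: fingers hover above the handle line (handle from (568,285) to (672,215) in the panel); top panel: scoop outline agrees within ~3 mm. Descend and grip.

{"op": "servo_tool", "data": {"deltas": [{"xyz": [-0.001,0.003,0.03],"delta_rot": [0,0,0]},{"xyz": [0,0,0.031],"delta_rot": [0,0,0]},{"xyz": [0,0,0.031],"delta_rot": [0,0,0]},{"xyz": [0,0,0.031],"delta_rot": [0,0,0]},{"xyz": [0,0,0],"delta_rot": [0,0,0]}]}}

```text
clock: 3.38
tcp_pos: [0.3781, -0.2275, 0.0723]
eef_rot: [3.139, 0.01, -0.561]
contact_force: [-1.2, 0.1, -0.2]
opening: 0.0599
grasp_force: 0.0
```

{"op": "servo_tool", "data": {"deltas": [{"xyz": [0,0,0],"delta_rot": [0,0,0]},{"xyz": [0,0,0],"delta_rot": [0,0,0]},{"xyz": [0,0,0],"delta_rot": [0,0,0]},{"xyz": [0,0,0],"delta_rot": [0,0,0]},{"xyz": [0,0,0],"delta_rot": [0,0,0]},{"xyz": [0,0,0],"delta_rot": [0,0,0]},{"xyz": [0,0,0],"delta_rot": [0,0,0]},{"xyz": [0,0,0],"delta_rot": [0,0,0]}], "hand": 0}}

```text
clock: 4.05
tcp_pos: [0.3834, -0.2293, 0.0791]
eef_rot: [-3.141, -0.004, -0.556]
contact_force: [-2.5, 0.5, 7.2]
opening: 0.013
grasp_force: 61.6
```

{"op": "servo_tool", "data": {"deltas": [{"xyz": [0.006,0,0],"delta_rot": [0,0,0]},{"xyz": [0.01,0,0],"delta_rot": [0,0,0]},{"xyz": [0.01,0,0],"delta_rot": [0,0,0]},{"xyz": [0.01,0,0],"delta_rot": [0,0,0]},{"xyz": [0.01,0,0],"delta_rot": [0,0,0]},{"xyz": [0.01,0,0],"delta_rot": [0,0,0]},{"xyz": [0.01,0,0],"delta_rot": [0,0,0]},{"xyz": [0.01,0,0],"delta_rot": [0,0,0]}]}}

```text
clock: 4.72
tcp_pos: [0.448, -0.2697, 0.0792]
eef_rot: [-3.141, -0.003, -0.557]
contact_force: [-2.0, 1.8, 6.8]
opening: 0.0125
grasp_force: 61.6
```

```bash
cat > v4.py <<'E'
from v3 import *
hsv=cv2.cvtColor(pt["image"],cv2.COLOR_RGB2HSV)
m=cv2.inRange(hsv,(8,110,120),(25,255,255));n,lab,st,c=cv2.connectedComponentsWithStats(m)
D=(.4899,-.2957,-.5565);cc,ss=np.cos(D[2]),np.sin(D[2])
ind=lambda P:(np.asarray(P)[:,:2]-D[:2])@np.array([[cc,-ss],[ss,cc]])
for i in range(1,n):
    if st[i,4]>2 and 270<c[i][0]<320 and 170<c[i][1]<225:print("lump",c[i].round(1),st[i,4],ind(unproj(pt,[c[i]],.0115)).round(4))
print("grip in dish",ind([s["tcp_pos"]]).round(4),s["contact_force"].round(1),s["ft_torque"].round(2))
E
python3 v4.py
```

```text
[ 0.4491 -0.2702  0.079 ] [-3.1412 -0.0047 -0.5566] [-0.24  0.33 -0.27  0.   -0.97  1.26] 0.012845564922350356
lump [299.  187.6] 29 [[0.0695 0.0135]]
lump [307. 191.] 31 [[ 0.0736 -0.0114]]
grip in dish [[-0.0481  0.0001]] [ 1.7 -0.5  5. ] [-0.31 -0.67 -0.01]
```

{"op": "servo_tool", "data": {"deltas": [{"xyz": [0.006,0,0],"delta_rot": [0,0,0]},{"xyz": [0.005,0,0],"delta_rot": [0,0,0]},{"xyz": [0.004,0,0],"delta_rot": [0,0,0]},{"xyz": [0.004,0,0],"delta_rot": [0,0,0]},{"xyz": [0.003,0,0],"delta_rot": [0,0,0]},{"xyz": [0.002,0,0],"delta_rot": [0,0,0]}]}}

```text
clock: 5.32
tcp_pos: [0.4677, -0.282, 0.0792]
eef_rot: [-3.141, -0.002, -0.556]
contact_force: [-2.1, 1.9, 8.2]
opening: 0.013
grasp_force: 61.8
```

```bash
python3 v4.py
```

```text
[ 0.4679 -0.2822  0.0791] [-3.1414e+00 -3.1000e-03 -5.5650e-01] [-0.26  0.37 -0.21  0.   -0.99  1.27] 0.012746606961961948
lump [305.5 185.6] 68 [[0.0845 0.0007]]
grip in dish [[-0.0258 -0.0001]] [-1.4  0.   7.5] [ 0.09  0.08 -0.  ]
```

Run:
```python
from ov import *
pt,ps=pickle.load(open("p2.pkl","rb"))
D=(.4899,-.2957,-.5565);dl=[(rect(D,-.095,.095,-.028,.028,.026),(0,255,0))]
M=np.zeros((400,800,3),np.uint8);M[:400,:400]=crop(pt,(300,190),40,40,10,dl);M[:390,405:795]=crop(ps,(265,190),65,65,6,dl);cv2.imwrite("pics/m4.png",M)
```

```text
(no output)
```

View pics/m4.png

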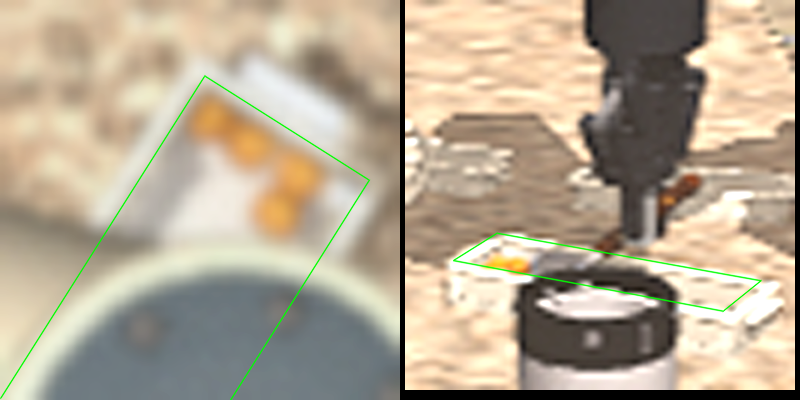

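The picture shows three lumps in a row along the far wall and one behind it ((275,212) in the panel) on the scoop floor; the scoop is not jammed. Push on gently, a little left.

{"op": "servo_tool", "data": {"deltas": [{"xyz": [0,-0.002,0],"delta_rot": [0,0,0]},{"xyz": [0.002,0,0],"delta_rot": [0,0,0]},{"xyz": [0.002,0,0],"delta_rot": [0,0,0]},{"xyz": [0.002,0,0],"delta_rot": [0,0,0]}]}}

```text
clock: 5.75
tcp_pos: [0.4738, -0.2834, 0.0792]
eef_rot: [-3.141, -0.003, -0.556]
contact_force: [-1.3, 1.1, 8.2]
opening: 0.0127
grasp_force: 61.8
```

```bash
python3 v4.py
```

```text
[ 0.4741 -0.2836  0.0791] [-3.1413e+00 -3.1000e-03 -5.5650e-01] [-0.26  0.38 -0.19  0.   -1.    1.27] 0.012966032629593742
lump [305.1 184.6] 60 [[0.0864 0.0032]]
grip in dish [[-0.0199  0.0019]] [-0.6  1.4  7.6] [0.18 0.1  0.01]
```

{"op": "servo_tool", "data": {"deltas": [{"xyz": [0.002,0,0],"delta_rot": [0,0,0]},{"xyz": [0.002,0,0],"delta_rot": [0,0,0]},{"xyz": [0,0,0],"delta_rot": [0,0,0]}]}}

```text
clock: 6.1
tcp_pos: [0.476, -0.285, 0.0793]
eef_rot: [3.142, 0.0, -0.557]
contact_force: [-5.9, 5.1, 13.2]
opening: 0.0128
grasp_force: 62.4
```

```bash
python3 v4.py
```

```text
[ 0.476  -0.2849  0.0793] [ 3.1416e+00 -1.0000e-04 -5.5670e-01] [-0.26  0.38 -0.18  0.   -1.    1.27] 0.013107862947496347
lump [304.7 184. ] 52 [[0.0871 0.0051]]
grip in dish [[-0.0175  0.0018]] [-6.2  5.5 12.3] [1.52 1.64 0.06]
```

```bash
cat > scp.py <<'E'
from plan import *
def tool(p,yaw,a,off=(0,0,0)):
    """TCP pose for scoop whose point off (scoop frame) sits at world p; a = nose-up pitch"""
    Rs=R.from_euler("xyz",[0,-a,yaw]);return np.array(p)+Rs.apply(np.array([-.081,0,.072])-off),Rs*R.from_euler("x",np.pi)
E
python3 - <<'E'
from scp import *
from workcell import bot
s=bot.read_state();yaw=-.5565;h=np.array([np.cos(yaw),np.sin(yaw),0])
p,r=s["tcp_pos"],R.from_euler("xyz",[np.pi,0,yaw])
o=p-R.from_euler("z",yaw).apply([-.081,0,.072]);print("origin",o)
rear=o-.031*h; d=np.radians
w=[]
for a,back,up,n in((10,.003,.001,3),(20,.005,.004,3)):
    q,S=tool(rear-back*h+[0,0,up],yaw,d(a),(-.031,0,0));w.append((q,S,n))
q,S=tool(rear-.005*h+[0,0,.15],yaw,d(20),(-.031,0,0));w.append((q,S,6))
p,r=path(p,r,w,3,3)
E
```

```text
origin [ 0.54476232 -0.32773212  0.00726196]
[{"xyz": [-0.005, 0.0, 0.003], "delta_rot": [0.0, 0.058, 0.0]}, {"xyz": [-0.005, 0.0, 0.003], "delta_rot": [0.0, 0.058, 0.0]}, {"xyz": [-0.005, 0.0, 0.002], "delta_rot": [0.0, 0.059, 0.0]}, {"xyz": [-0.004, 0.0, 0.002], "delta_rot": [0.0, 0.058, 0.0]}, {"xyz": [-0.005, 0.0, 0.002], "delta_rot": [0.0, 0.058, 0.0]}, {"xyz": [-0.005, 0.0, 0.002], "delta_rot": [0.0, 0.058, 0.0]}, {"xyz": [0.008, 0.0, -0.023], "delta_rot": [0.0, 0.0, 0.0]}, {"xyz": [0.009, 0.0, -0.023], "delta_rot": [0.0, 0.0, 0.0]}]
[{"xyz": [0.008, 0.0, -0.023], "delta_rot": [0.0, 0.0, 0.0]}, {"xyz": [0.008, 0.0, -0.023], "delta_rot": [0.0, 0.0, 0.0]}, {"xyz": [0.009, 0.0, -0.023], "delta_rot": [0.0, 0.0, 0.0]}, {"xyz": [0.008, 0.0, -0.023], "delta_rot": [0.0, 0.0, 0.0]}]
max 0.024698178070456937 0.059 12 end [ 0.4531 -0.2707  0.2081] [ 3.1416 -0.349  -0.5565]
```

{"op": "servo_tool", "data": {"deltas": [{"xyz": [-0.005,0.0,0.002],"delta_rot": [0.0,0.058,0.0]},{"xyz": [-0.005,0.0,0.002],"delta_rot": [0.0,0.058,0.0]},{"xyz": [-0.005,0.0,0.002],"delta_rot": [0.0,0.059,0.0]},{"xyz": [-0.004,0.0,0.002],"delta_rot": [0.0,0.058,0.0]},{"xyz": [-0.005,0.0,0.002],"delta_rot": [0.0,0.058,0.0]},{"xyz": [-0.005,0.0,0.001],"delta_rot": [0.0,0.058,0.0]},{"xyz": [0.003,0.0,-0.008],"delta_rot": [0.0,0.0,0.0]},{"xyz": [0.007,0.0,-0.02],"delta_rot": [0.0,0.0,0.0]}]}}

```text
clock: 6.87
tcp_pos: [0.4465, -0.2695, 0.0872]
eef_rot: [3.137, -0.337, -0.556]
contact_force: [1.1, -0.7, -1.3]
opening: 0.0127
grasp_force: 65.1
```

{"op": "servo_tool", "data": {"deltas": [{"xyz": [0.008,0.0,-0.023],"delta_rot": [0.0,0.0,0.0]},{"xyz": [0.008,0.0,-0.023],"delta_rot": [0.0,0.0,0.0]},{"xyz": [0.009,0.0,-0.023],"delta_rot": [0.0,0.0,0.0]},{"xyz": [0.008,0.0,-0.023],"delta_rot": [0.0,0.0,0.0]},{"xyz": [0.008,0.0,-0.022],"delta_rot": [0.0,0.0,0.0]},{"xyz": [0,0,0],"delta_rot": [0.0,0.0,0.0]}]}}

```text
clock: 7.37
tcp_pos: [0.4549, -0.2711, 0.2188]
eef_rot: [-3.139, -0.357, -0.557]
contact_force: [1.3, -0.9, -1.0]
opening: 0.0129
grasp_force: 65.2
```

```bash
python3 v3.py
python3 - <<'E'
from ov import *
pt,ps=pickle.load(open("p2.pkl","rb"))
M=np.zeros((480,800,3),np.uint8);M[:480,:400]=crop(pt,(292,195),50,60,8,[]);M[:480,405:795]=crop(ps,(270,165),65,80,6,[]);cv2.imwrite("pics/m5.png",M)
E
```

```text
[ 0.4527 -0.2703  0.2136] [-3.1403 -0.3497 -0.5578] [-0.16  0.01 -0.41  0.18 -0.83  1.07] 0.0127961815502698
```

View pics/m5.png

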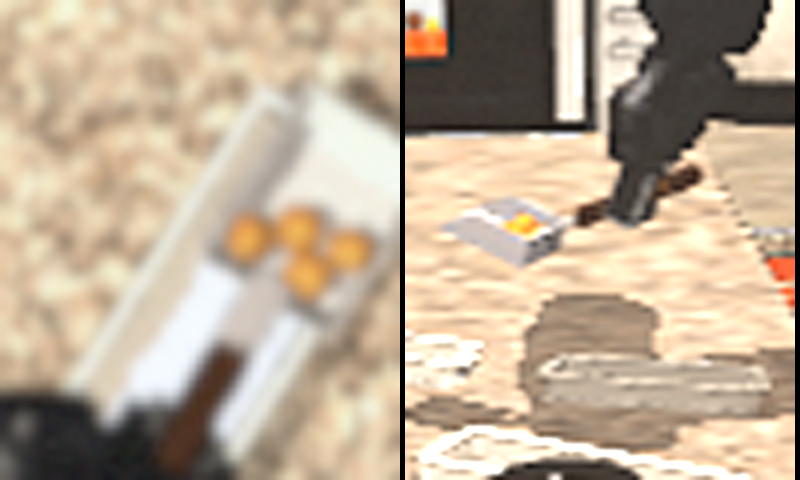

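All four lumps lie against the scoop's back wall (panel (245–350, 235–270)); the dish is empty. Now carry and pour.

Run:
```python
from scp import *
from workcell import bot
s=bot.read_state();yaw=-.5565;h=np.array([np.cos(yaw),np.sin(yaw),0])
p,r=s["tcp_pos"],R.from_euler("xyz",s["eef_rot"])
g=np.array([.515,-.051,0]);L=(.032,0,0);d=np.radians
w=[]
for a,z,n in((18,.155,9),(18,.155,2),(0,.133,5),(-12,.117,4),(-30,.115,5),(-50,.114,5)):
    q,S=tool(g-.014*h+[0,0,z],yaw,d(a),L);w.append((q,S,n))
path(p,r,w,3,3)
```

```text
[{"xyz": [-0.023, -0.024, -0.005], "delta_rot": [0.0, -0.004, 0.0]}, {"xyz": [-0.022, -0.025, -0.005], "delta_rot": [0.0, -0.004, 0.0]}, {"xyz": [-0.023, -0.024, -0.005], "delta_rot": [0.0, -0.004, 0.0]}, {"xyz": [-0.022, -0.024, -0.005], "delta_rot": [0.0, -0.004, -0.001]}, {"xyz": [-0.023, -0.025, -0.005], "delta_rot": [0.0, -0.004, 0.0]}, {"xyz": [-0.023, -0.024, -0.005], "delta_rot": [-0.001, -0.004, 0.0]}, {"xyz": [-0.022, -0.024, -0.005], "delta_rot": [0.0, -0.004, 0.0]}, {"xyz": [-0.023, -0.025, -0.004], "delta_rot": [0.0, -0.004, 0.0]}]
[{"xyz": [-0.023, -0.024, -0.005], "delta_rot": [0.0, -0.004, 0.0]}, {"xyz": [0.0, 0.0, 0.0], "delta_rot": [0.0, 0.0, 0.0]}, {"xyz": [0.0, 0.0, 0.0], "delta_rot": [0.0, 0.0, 0.0]}, {"xyz": [0.004, 0.0, -0.002], "delta_rot": [0.0, -0.063, 0.0]}, {"xyz": [0.004, 0.0, -0.002], "delta_rot": [0.0, -0.062, 0.0]}, {"xyz": [0.004, 0.0, -0.003], "delta_rot": [0.0, -0.063, 0.0]}, {"xyz": [0.004, 0.0, -0.003], "delta_rot": [0.0, -0.063, 0.0]}, {"xyz": [0.004, 0.0, -0.003], "delta_rot": [0.0, -0.063, 0.0]}]
[{"xyz": [0.004, 0.0, -0.001], "delta_rot": [0.0
[... 233 characters left out ...]
006], "delta_rot": [0.0, -0.063, 0.0]}, {"xyz": [0.005, 0.0, -0.006], "delta_rot": [0.0, -0.063, 0.0]}, {"xyz": [0.005, 0.0, -0.007], "delta_rot": [0.0, -0.063, 0.0]}, {"xyz": [0.004, 0.0, -0.007], "delta_rot": [0.0, -0.062, 0.0]}]
[{"xyz": [0.004, 0.0, -0.007], "delta_rot": [0.0, -0.063, 0.0]}, {"xyz": [0.006, 0.0, -0.007], "delta_rot": [0.0, -0.07, 0.0]}, {"xyz": [0.006, 0.0, -0.007], "delta_rot": [0.0, -0.07, 0.0]}, {"xyz": [0.006, 0.0, -0.007], "delta_rot": [0.0, -0.07, 0.0]}, {"xyz": [0.004, 0.0, -0.008], "delta_rot": [0.0, -0.069, 0.0]}, {"xyz": [0.005, 0.0, -0.008], "delta_rot": [0.0, -0.07, 0.0]}]
max 0.03433656942677879 0.07 30 end [ 0.4883 -0.0345  0.2466] [ 3.1415  0.8723 -0.5568]
```

{"op": "servo_tool", "data": {"deltas": [{"xyz": [-0.006,-0.006,-0.001],"delta_rot": [0,-0.004,0]},{"xyz": [-0.011,-0.012,-0.003],"delta_rot": [0,-0.004,0]},{"xyz": [-0.017,-0.018,-0.004],"delta_rot": [0,-0.004,0]},{"xyz": [-0.023,-0.024,-0.005],"delta_rot": [0,-0.004,0]},{"xyz": [-0.023,-0.025,-0.005],"delta_rot": [0,-0.004,0]},{"xyz": [-0.023,-0.024,-0.005],"delta_rot": [0,-0.004,0]},{"xyz": [-0.022,-0.025,-0.005],"delta_rot": [0,-0.004,0]},{"xyz": [-0.023,-0.024,-0.005],"delta_rot": [0,-0.004,0]}]}}

```text
clock: 8.13
tcp_pos: [0.4067, -0.0558, 0.1944]
eef_rot: [3.14, -0.315, -0.557]
contact_force: [1.3, 0.4, -1.6]
opening: 0.0127
grasp_force: 65.1
```

{"op": "servo_tool", "data": {"deltas": [{"xyz": [-0.022,-0.024,-0.005],"delta_rot": [0,-0.002,0]},{"xyz": [-0.017,-0.018,-0.004],"delta_rot": [0,0,0]},{"xyz": [-0.011,-0.012,-0.002],"delta_rot": [0,0,0]},{"xyz": [-0.006,-0.007,-0.001],"delta_rot": [0,0,0]},{"xyz": [0,0,0],"delta_rot": [0,0,0]}]}}

```text
clock: 8.55
tcp_pos: [0.3914, 0.0262, 0.1886]
eef_rot: [3.139, -0.314, -0.553]
contact_force: [-0.2, -0.3, -1.8]
opening: 0.0129
grasp_force: 65.1
```

```bash
python3 v3.py
python3 - <<'E'
from ov import *
from scp import tool
from workcell import bot
pt,ps=pickle.load(open("p2.pkl","rb"))
s=bot.read_state();r=R.from_euler("xyz",s["eef_rot"]);Rs=r*R.from_euler("x",-np.pi)
o=s["tcp_pos"]-Rs.apply([-.081,0,.072]);print(o.round(4),Rs.as_euler("xyz").round(3))
sl=o+Rs.apply([[-.031,-.025,0],[.032,-.025,0],[.032,.025,0],[-.031,.025,0]])
g=(.515,-.051);ls=[(sl,(0,0,255)),(circ(*g,.033,.112),(0,255,0)),(circ(*g,.043,.112),(0,255,0))]
M=np.zeros((480,800,3),np.uint8);M[:480,:400]=crop(pt,(200,195),50,60,8,ls);M[:480,405:795]=crop(ps,(270,190),65,80,6,ls);cv2.imwrite("pics/m6.png",M)
E
```

```text
[0.3917 0.0248 0.189 ] [ 3.1394 -0.314  -0.5551] [ 0.74 -0.19 -0.7   0.36 -1.    0.09] 0.012576265139534578
[ 0.4759 -0.0276  0.1455] [-0.002 -0.314 -0.555]
```

View pics/m6.png

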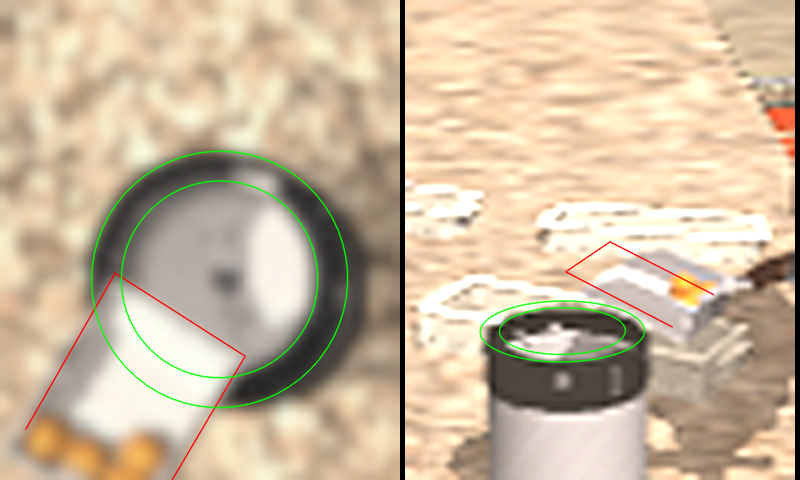

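The top panel shows the mouth overlay dead on and the lip just over the mouth; the scoop sits a few mm further back in the grip than nominal (lumps on the overlay's back line). I shift 6 mm forward and pour.

{"op": "servo_tool", "data": {"deltas": [{"xyz": [0.003,0,0.001],"delta_rot": [0,0,0]},{"xyz": [0.003,0,0.001],"delta_rot": [0,0,0]},{"xyz": [0.004,0,-0.002],"delta_rot": [0,-0.063,0]},{"xyz": [0.004,0,-0.002],"delta_rot": [0,-0.062,0]},{"xyz": [0.004,0,-0.003],"delta_rot": [0,-0.063,0]},{"xyz": [0.004,0,-0.003],"delta_rot": [0,-0.063,0]},{"xyz": [0.004,0,-0.003],"delta_rot": [0,-0.063,0]}]}}

```text
clock: 9.23
tcp_pos: [0.4132, 0.0117, 0.2069]
eef_rot: [-3.14, 0.002, -0.558]
contact_force: [0.6, 0.0, -1.6]
opening: 0.0126
grasp_force: 65.1
```

{"op": "servo_tool", "data": {"deltas": [{"xyz": [0.004,0,-0.001],"delta_rot": [0,-0.052,0]},{"xyz": [0.004,0,-0.002],"delta_rot": [0,-0.053,0]},{"xyz": [0.005,0,-0.002],"delta_rot": [0,-0.052,0]},{"xyz": [0.004,0,-0.002],"delta_rot": [0,-0.052,0]},{"xyz": [0.006,0,-0.006],"delta_rot": [0,-0.063,0]},{"xyz": [0.005,0,-0.006],"delta_rot": [0,-0.063,0]},{"xyz": [0.005,0,-0.007],"delta_rot": [0,-0.063,0]},{"xyz": [0.004,0,-0.007],"delta_rot": [0,-0.062,0]}]}}

```text
clock: 9.9
tcp_pos: [0.4512, -0.0127, 0.2311]
eef_rot: [-3.141, 0.461, -0.559]
contact_force: [0.6, -0.2, -0.5]
opening: 0.0126
grasp_force: 65.1
```

{"op": "servo_tool", "data": {"deltas": [{"xyz": [0.004,0,-0.007],"delta_rot": [0,-0.063,0]},{"xyz": [0.006,0,-0.007],"delta_rot": [0,-0.07,0]},{"xyz": [0.006,0,-0.007],"delta_rot": [0,-0.07,0]},{"xyz": [0.006,0,-0.007],"delta_rot": [0,-0.07,0]},{"xyz": [0.004,0,-0.008],"delta_rot": [0,-0.069,0]},{"xyz": [0.005,0,-0.008],"delta_rot": [0,-0.07,0]},{"xyz": [0,0,0],"delta_rot": [0,0,0]},{"xyz": [0,0,0],"delta_rot": [0,0,0]}]}}

```text
clock: 10.57
tcp_pos: [0.4943, -0.0395, 0.2459]
eef_rot: [3.14, 0.873, -0.562]
contact_force: [0.4, -0.8, -1.6]
opening: 0.0129
grasp_force: 65.2
```

```bash
cat > v5.py <<'E'
from v3 import *
print(s["contact_force"].round(1))
for n,p in(("t",pt),("s",ps)):
    hsv=cv2.cvtColor(p["image"],cv2.COLOR_RGB2HSV)
    m=cv2.inRange(hsv,(8,140,150),(25,255,255));k,lab,st,c=cv2.connectedComponentsWithStats(m)
    print(n,[(c[i].round(1).tolist(),int(st[i,4])) for i in range(1,k) if st[i,4]>5 and 150<c[i][0]<340 and 165<c[i][1]<260])
E
python3 v5.py
```

```text
[ 0.4936 -0.0386  0.2482] [-3.1413  0.8691 -0.558 ] [-0.06  0.67  0.63 -0.5  -2.27  0.89] 0.012801725578035791
[ 0.2  0.7 -0.7]
t []
s [([195.5, 175.4], 242), ([304.0, 171.0], 9), ([321.2, 173.0], 54), ([181.4, 202.7], 214), ([190.4, 220.5], 112), ([203.7, 219.9], 23), ([191.7, 231.7], 29), ([179.6, 241.5], 21), ([197.7, 253.0], 26), ([159.5, 250.7], 25)]
```

Run:
```python
from scp import *
from workcell import bot
s=bot.read_state();yaw=-.5565
p,r=s["tcp_pos"],R.from_euler("xyz",s["eef_rot"])
L=R.from_euler("xyz",[np.pi,0,yaw])
path(p,r,[(p+[0,0,.03],r,1),([.43,0,.27],R.from_euler("xyz",[np.pi,.35,yaw]),6),([.3821,-.2286,.17],L,9),([.3821,-.2286,.1],L,3)],3,3)
```

```text
[{"xyz": [-0.023, 0.0, -0.019], "delta_rot": [0.0, 0.0, 0.0]}, {"xyz": [-0.007, 0.0, 0.01], "delta_rot": [0.0, 0.087, 0.0]}, {"xyz": [-0.008, 0.0, 0.01], "delta_rot": [0.0, 0.086, 0.0]}, {"xyz": [-0.008, 0.0, 0.009], "delta_rot": [0.0, 0.087, -0.001]}, {"xyz": [-0.01, 0.001, 0.008], "delta_rot": [-0.001, 0.086, 0.0]}, {"xyz": [-0.01, 0.0, 0.007], "delta_rot": [0.0, 0.087, 0.0]}, {"xyz": [-0.01, 0.0, 0.007], "delta_rot": [0.0, 0.086, 0.0]}, {"xyz": [0.012, 0.024, 0.007], "delta_rot": [0.0, 0.039, 0.0]}]
[{"xyz": [0.012, 0.025, 0.008], "delta_rot": [0.0, 0.039, 0.0]}, {"xyz": [0.011, 0.024, 0.008], "delta_rot": [0.0, 0.039, 0.0]}, {"xyz": [0.012, 0.024, 0.009], "delta_rot": [0.0, 0.039, 0.0]}, {"xyz": [0.01, 0.025, 0.009], "delta_rot": [0.0, 0.039, 0.0]}, {"xyz": [0.011, 0.024, 0.01], "delta_rot": [0.0, 0.038, 0.0]}, {"xyz": [0.01, 0.025, 0.01], "delta_rot": [0.0, 0.039, 0.0]}, {"xyz": [0.01, 0.024, 0.01], "delta_rot": [0.0, 0.039, 0.0]}, {"xyz": [0.009, 0.024, 0.011], "delta_rot": [0.0, 0.039, 0.0]}]
[{"xyz": [0.0, 0.0, 0.023], "delta_rot": [0.0, 0.0, 0.0]}, {"xyz": [0.0, 0.0, 0.024], "delta_rot": [0.0, 0.0, 0.0]}, {"xyz": [0.0, 0.0, 0.023], "delta_rot": [0.0, 0.0, 0.0]}]
max 0.029832867780352594 0.08700574693662483 19 end [ 0.3822 -0.2283  0.0999] [ 3.1415e+00  1.0000e-04 -5.5680e-01]
```

{"op": "servo_tool", "data": {"deltas": [{"xyz": [-0.023,0,-0.019],"delta_rot": [0,0,0]},{"xyz": [-0.007,0,0.01],"delta_rot": [0,0.087,0]},{"xyz": [-0.008,0,0.01],"delta_rot": [0,0.086,0]},{"xyz": [-0.008,0,0.009],"delta_rot": [0,0.087,0]},{"xyz": [-0.01,0,0.008],"delta_rot": [0,0.086,0]},{"xyz": [-0.01,0,0.007],"delta_rot": [0,0.087,0]},{"xyz": [-0.01,0,0.007],"delta_rot": [0,0.086,0]}]}}

```text
clock: 11.25
tcp_pos: [0.4299, 0.0012, 0.2715]
eef_rot: [-3.138, 0.343, -0.555]
contact_force: [-0.0, 0.9, -0.7]
opening: 0.0127
grasp_force: 65.2
```

```bash
python3 v5.py|head -3
```

```text
[0.4273 0.0022 0.2728] [-3.1372  0.3444 -0.5515] [ 0.18  0.21  0.13 -0.23 -1.75  0.83] 0.012768921473282074
[-0.2 -0.2 -0.7]
t [([204.9, 195.6], 11), ([210.8, 196.9], 8), ([210.8, 203.2], 6)]
```

At least three amber blobs show in the cup (top px (205,196), (211,197), (211,203)). Return the scoop.

{"op": "servo_tool", "data": {"deltas": [{"xyz": [0.012,0.024,0.007],"delta_rot": [0,0.039,0]},{"xyz": [0.012,0.025,0.008],"delta_rot": [0,0.039,0]},{"xyz": [0.011,0.024,0.008],"delta_rot": [0,0.039,0]},{"xyz": [0.012,0.024,0.009],"delta_rot": [0,0.039,0]},{"xyz": [0.01,0.025,0.009],"delta_rot": [0,0.039,0]},{"xyz": [0.011,0.024,0.01],"delta_rot": [0,0.038,0]},{"xyz": [0.01,0.025,0.01],"delta_rot": [0,0.039,0]},{"xyz": [0.01,0.024,0.01],"delta_rot": [0,0.039,0]}]}}

```text
clock: 12.02
tcp_pos: [0.3873, -0.203, 0.1818]
eef_rot: [-3.141, 0.037, -0.556]
contact_force: [0.1, 0.5, -1.6]
opening: 0.0128
grasp_force: 65.1
```

{"op": "servo_tool", "data": {"deltas": [{"xyz": [0.009,0.024,0.011],"delta_rot": [0,0.039,0]},{"xyz": [0,0,0.023],"delta_rot": [0,0,0]},{"xyz": [0,0,0.024],"delta_rot": [0,0,0]},{"xyz": [0,0,0],"delta_rot": [0,0,0]},{"xyz": [0,0,0],"delta_rot": [0,0,0]}]}}

```text
clock: 12.43
tcp_pos: [0.3817, -0.2267, 0.1233]
eef_rot: [3.141, 0.003, -0.556]
contact_force: [0.1, -0.3, -0.9]
opening: 0.0126
grasp_force: 65.0
```

```bash
python3 v4.py;python3 v5.py|tail -2
python3 - <<'E'
from ov import *
from workcell import bot
pt,ps=pickle.load(open("p2.pkl","rb"))
s=bot.read_state();r=R.from_euler("xyz",s["eef_rot"]);Rs=r*R.from_euler("x",-np.pi)
o=s["tcp_pos"]-Rs.apply([-.081,0,.072])
sl=o+Rs.apply([[-.031,-.025,0],[.032,-.025,0],[.032,.025,0],[-.031,.025,0],[-.031,-.025,0]])
D=(.4899,-.2957,-.5565)
ls=[(sl,(0,0,255)),(rect(D,-.095,.095,-.028,.028,.026),(0,255,0))]
M=np.zeros((560,800,3),np.uint8);M[:560,:350]=crop(pt,(284,208),50,80,7,ls);M[:280,355:575]=cv2.resize(crop(pt,(202,199),34,40,7,[]),(220,280));M[290:560,355:775]=crop(ps,(285,190),70,45,6,ls);cv2.imwrite("pics/m7.png",M)
E
```

```text
[ 0.3835 -0.227   0.1248] [-3.1413e+00 -1.0000e-03 -5.5580e-01] [-0.18  0.14 -0.39  0.   -1.04  1.2 ] 0.012630002678557179
grip in dish [[-0.1267  0.0022]] [ 0.   0.1 -0.7] [ 0.03  0.01 -0.01]
t [([205.0, 195.8], 10), ([210.8, 196.9], 8), ([210.8, 203.2], 6)]
s [([195.4, 175.3], 243), ([323.7, 172.9], 55), ([181.4, 202.8], 211), ([190.5, 220.8], 119), ([203.6, 219.8], 22), ([191.5, 231.8], 32), ([179.6, 241.5], 21), ([197.5, 252.2], 35), ([159.5, 250.7], 25)]
```

View pics/m7.png

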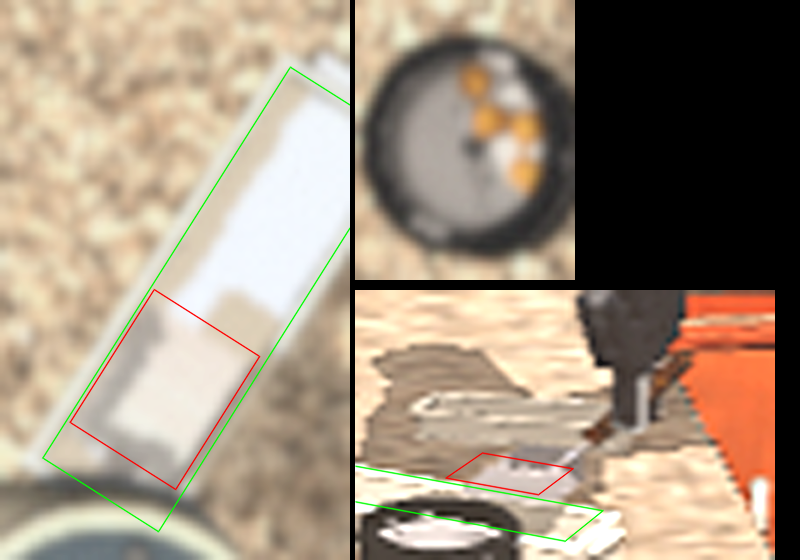

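All four lumps are in the cup; the scoop hangs above its dish half. Lower it.

{"op": "servo_tool", "data": {"deltas": [{"xyz": [0.004,0.001,0.016],"delta_rot": [0,0,0]},{"xyz": [0,0.001,0.015],"delta_rot": [0,0,0]},{"xyz": [0,0,0.007],"delta_rot": [0,0,0]},{"xyz": [0,0,0.004],"delta_rot": [0,0,0]},{"xyz": [0,0,0],"delta_rot": [0,0,0]},{"xyz": [0,0,0],"delta_rot": [0,0,0]}]}}

```text
clock: 13.13
tcp_pos: [0.3857, -0.2307, 0.0821]
eef_rot: [-3.141, -0.0, -0.556]
contact_force: [0.7, -0.4, 0.4]
opening: 0.0129
grasp_force: 64.9
```

{"op": "servo_tool", "data": {"deltas": [{"xyz": [0,0,0.001],"delta_rot": [0,0,0]},{"xyz": [0,0,0.001],"delta_rot": [0,0,0]},{"xyz": [0,0,0],"delta_rot": [0,0,0]}]}}

```text
clock: 13.38
tcp_pos: [0.3856, -0.2307, 0.0801]
eef_rot: [-3.141, -0.001, -0.556]
contact_force: [-0.7, 0.3, 4.4]
opening: 0.0131
grasp_force: 65.0
```

{"op": "servo_tool", "data": {"deltas": [{"xyz": [0,0,0],"delta_rot": [0,0,0]},{"xyz": [0,0,0],"delta_rot": [0,0,0]},{"xyz": [0,0,0],"delta_rot": [0,0,0]},{"xyz": [0,0,-0.01],"delta_rot": [0,0,0]},{"xyz": [0,0,-0.03],"delta_rot": [0,0,0]},{"xyz": [0,0,-0.04],"delta_rot": [0,0,0]},{"xyz": [0,0,-0.04],"delta_rot": [0,0,0]}], "hand": 0.6}}

```text
clock: 13.97
tcp_pos: [0.3837, -0.2302, 0.1996]
eef_rot: [3.141, 0.005, -0.557]
contact_force: [1.7, -0.4, -0.4]
opening: 0.051
grasp_force: 0.0
```

Run:
```python
from plan import *
from workcell import bot
s=bot.read_state();p,r=s["tcp_pos"],R.from_euler("xyz",s["eef_rot"]);print(p,s["eef_rot"],s["opening"])
L=R.from_euler("xyz",[np.pi,0,.11])
path(p,r,[([.4215,.196,.15],L,13)],3,3)
```

```text
[ 0.38367348 -0.2302113   0.1996145 ] [ 3.14061289  0.00521886 -0.55688599] 0.05102653691284299
[{"xyz": [-0.015, -0.029, 0.004], "delta_rot": [0.0, 0.0, -0.051]}, {"xyz": [-0.013, -0.03, 0.004], "delta_rot": [0.0, 0.001, -0.052]}, {"xyz": [-0.012, -0.031, 0.004], "delta_rot": [0.0, 0.0, -0.051]}, {"xyz": [-0.01, -0.032, 0.003], "delta_rot": [0.0, 0.001, -0.051]}, {"xyz": [-0.009, -0.031, 0.004], "delta_rot": [0.0, 0.0, -0.051]}, {"xyz": [-0.007, -0.032, 0.004], "delta_rot": [0.0, 0.0, -0.052]}, {"xyz": [-0.005, -0.033, 0.004], "delta_rot": [0.0, 0.001, -0.051]}, {"xyz": [-0.003, -0.033, 0.004], "delta_rot": [-0.001, 0.0, -0.051]}]
[{"xyz": [-0.002, -0.032, 0.004], "delta_rot": [0.0, 0.001, -0.052]}, {"xyz": [0.0, -0.033, 0.003], "delta_rot": [0.0, 0.0, -0.051]}, {"xyz": [0.001, -0.033, 0.004], "delta_rot": [0.0, 0.001, -0.051]}, {"xyz": [0.003, -0.033, 0.004], "delta_rot": [0.0, 0.0, -0.052]}, {"xyz": [0.005, -0.033, 0.004], "delta_rot": [0.0, 0.0, -0.051]}]
max 0.03366006535941367 0.052009614495783375 13 end [0.4214 0.1964 0.1498] [3.1414e+00 4.0000e-04 1.1010e-01]
```

{"op": "servo_tool", "data": {"deltas": [{"xyz": [-0.015,-0.029,0.004],"delta_rot": [0,0,-0.051]},{"xyz": [-0.013,-0.03,0.004],"delta_rot": [0,0,-0.052]},{"xyz": [-0.012,-0.031,0.004],"delta_rot": [0,0,-0.051]},{"xyz": [-0.01,-0.032,0.003],"delta_rot": [0,0,-0.051]},{"xyz": [-0.009,-0.031,0.004],"delta_rot": [0,0,-0.051]},{"xyz": [-0.007,-0.032,0.004],"delta_rot": [0,0,-0.052]},{"xyz": [-0.005,-0.033,0.004],"delta_rot": [0,0,-0.051]},{"xyz": [-0.003,-0.033,0.004],"delta_rot": [0,0,-0.051]}]}}

```text
clock: 14.63
tcp_pos: [0.408, 0.0336, 0.1679]
eef_rot: [-3.141, 0.002, -0.144]
contact_force: [1.2, 0.0, -0.1]
opening: 0.051
grasp_force: 0.0
```

{"op": "servo_tool", "data": {"deltas": [{"xyz": [-0.002,-0.032,0.004],"delta_rot": [0,0,-0.052]},{"xyz": [0,-0.033,0.003],"delta_rot": [0,0,-0.051]},{"xyz": [0.001,-0.033,0.004],"delta_rot": [0,0,-0.051]},{"xyz": [0.003,-0.033,0.004],"delta_rot": [0,0,-0.052]},{"xyz": [0.005,-0.033,0.004],"delta_rot": [0,0,-0.051]},{"xyz": [0,0,0],"delta_rot": [0,0,0]}]}}

```text
clock: 15.13
tcp_pos: [0.4227, 0.2002, 0.1482]
eef_rot: [-3.14, 0.002, 0.116]
contact_force: [0.3, -0.2, 0.5]
opening: 0.0511
grasp_force: 0.0
```

Run:
```python
from ov import *
pt,ps=pickle.load(open("p.pkl","rb"))
g=pt["image"][215:247,106:138].astype(float).mean(2)
yy,xx=np.mgrid[215:247,106:138]
c=proj(pt,[[.4215,.196,.02]])[0];ins=np.hypot(xx-c[0],yy-c[1])<11
w=np.clip(g-75,0,None)*ins
k=np.hypot(xx-c[0],yy-c[1])<10; w=w*k
print(c,g[ins].min(),g[ins].max(),w.sum())
x0,y0=(w*xx).sum()/w.sum(),(w*yy).sum()/w.sum();C=np.cov(xx.ravel(),yy.ravel(),aweights=w.ravel());e,V=np.linalg.eigh(C);d=V[:,1]*6
P=unproj(pt,[[x0,y0],[x0-d[0],y0-d[1]],[x0+d[0],y0+d[1]]],.048);v=P[2]-P[1];print("bar centre",P[0].round(4),"yaw",np.degrees(np.arctan(v[1]/v[0])).round(1),e)
# grinder marks in side: yaw
ps_=ps["image"].astype(float).mean(2)
for z in(.096,.1,.104):
  for az,n in((82,'sq'),(120,'bar')):
    print(n,z,proj(ps,[[.515+.0435*np.cos(np.radians(az)),-.051+.0435*np.sin(np.radians(az)),z]])[0].round(1))
np.set_printoptions(linewidth=200)
print(ps_[200:218,255:284].astype(int))
```

```text
[120.33675721 232.0068582 ] 25.333333333333332 123.33333333333333 2435.3333333333335
bar centre [0.4208 0.1947 0.048 ] yaw 4.7 [ 1.11515516 24.51417786]
sq 0.096 [261.8 214.7]
bar 0.096 [270.7 213.7]
sq 0.1 [261.8 213.5]
bar 0.1 [270.7 212.5]
sq 0.104 [261.8 212.3]
bar 0.104 [270.7 211.3]
[[192 193 195 199 202 206 206 169 128 163 143 161 210 239 254 255 255 254 234 177 145 127 128 134 141 145 151 157 163]
 [193 188 204 193 137 102 105 107 108 109 107 106 128 145 108 102 153 196 226 248 255 255 248 235 193 153 148 167 161]
 [ 93  72  26  29  31  33  35  32  34  36  36  34  33  32  32  45  60 107 163 170 162 151 172 210 237 253 255 255 250]
 [ 36  39  42  44  41  44  52  51  42  40  40  40  42  43  41  40  39  36  28  63 145 171 145 150 143 129 146 153 179]
 [ 38  39  37  37  32  51 155 175  44  23  27  29  31  35  38  38  40  42  42  38  41 110 162 153 149 145 145 143 141]
 [ 96 118  44  41  88 124 144 171 190 193 192 189 143  37  41  37  30  33  38  42  41  42 110 164 158 154 153 150 148]
 [ 80 126 192 225 199 195 207 197 184 183 190 202 200 201 219 241 210  83  39  37  44  35  75 13
[... 632 characters left out ...]
 48  46  46  51  87 101  66  44  46  47  48  47  45  65  78  53  46  43  33  90 166 187 183 183 184 182]
 [ 48  49  48  48  47  46  55 101 131  87  44  48  49  49  49  45  65  78  52  45  43  29 138 204 182 180 180 180 179]
 [ 47  47  48  48  49  46  56  89 100  67  46  50  48  48  49  46  66  79  51  45  39  40 149 203 197 198 155 182 199]
 [ 46  48  48  46  49  47  46  43  43  44  48  48  47  48  47  45  74  87  47  37  42 102 174 193 186 190 189 198 192]
 [ 41  43  44  45  45  46  46  45  47  47  47  46  46  46  43  42  37  34  31  59 107 132 162 181 167 156 159 168 174]
 [ 51  47  36  36  39  38  41  41  41  42  41  38  39  37  36  33  64  96 137 181 162 139 131 147 158 169 172 168 165]]
```

{"op": "servo_tool", "data": {"deltas": [{"xyz": [0,0.001,0.03],"delta_rot": [0,0,0.025]},{"xyz": [0,0,0.032],"delta_rot": [0,0,0]},{"xyz": [0,0,0.025],"delta_rot": [0,0,0]},{"xyz": [0,0,0.014],"delta_rot": [0,0,0]},{"xyz": [0,0,0],"delta_rot": [0,0,0]},{"xyz": [0,0,0],"delta_rot": [0,0,0]}]}}

```text
clock: 15.63
tcp_pos: [0.4222, 0.1947, 0.0481]
eef_rot: [3.141, 0.003, 0.085]
contact_force: [0.3, -0.6, 1.1]
opening: 0.0513
grasp_force: 0.0
```

{"op": "servo_tool", "data": {"deltas": [{"xyz": [0,0,0],"delta_rot": [0,0,0]},{"xyz": [0,0,0],"delta_rot": [0,0,0]},{"xyz": [0,0,0],"delta_rot": [0,0,0]},{"xyz": [0,0,0],"delta_rot": [0,0,0]},{"xyz": [0,0,0],"delta_rot": [0,0,0]},{"xyz": [0,0,0],"delta_rot": [0,0,0]},{"xyz": [0,0,0],"delta_rot": [0,0,0]},{"xyz": [0,0,0],"delta_rot": [0,0,0]}], "hand": 0}}

```text
clock: 16.3
tcp_pos: [0.4233, 0.1958, 0.0497]
eef_rot: [-3.139, -0.001, 0.086]
contact_force: [-2.1, -0.4, 7.2]
opening: 0.0129
grasp_force: 59.3
```

Run:
```python
from plan import *
from workcell import bot
s=bot.read_state();p,r=s["tcp_pos"],R.from_euler("xyz",[np.pi,0,s["eef_rot"][2]]);print(p,s["eef_rot"],s["q"])
path(p,r,[([p[0],p[1],.19],r,5),([.516,-.0505,.195],R.from_euler("xyz",[np.pi,0,-.41]),11)],3,3)
```

```text
[0.42327075 0.19582283 0.04965593] [-3.13913345e+00 -5.98149406e-04  8.57367442e-02] [ 0.76957768  0.26757316 -0.44943884 -0.00203119 -0.85176803  0.88829244]
[{"xyz": [0.0, 0.0, -0.028], "delta_rot": [0.0, 0.0, 0.0]}, {"xyz": [0.0, 0.0, -0.028], "delta_rot": [0.0, 0.0, 0.0]}, {"xyz": [0.0, 0.0, -0.028], "delta_rot": [0.0, 0.0, 0.0]}, {"xyz": [0.0, 0.0, -0.028], "delta_rot": [0.0, 0.0, 0.0]}, {"xyz": [0.0, 0.0, -0.028], "delta_rot": [0.0, 0.0, 0.0]}, {"xyz": [0.006, 0.023, 0.0], "delta_rot": [0.0, 0.0, 0.045]}, {"xyz": [0.008, 0.023, -0.001], "delta_rot": [0.0, 0.0, 0.045]}, {"xyz": [0.009, 0.022, 0.0], "delta_rot": [0.0, 0.0, 0.045]}]
[{"xyz": [0.009, 0.022, -0.001], "delta_rot": [0.0, 0.0, 0.045]}, {"xyz": [0.011, 0.022, 0.0], "delta_rot": [0.0, 0.0, 0.045]}, {"xyz": [0.011, 0.021, -0.001], "delta_rot": [0.0, 0.0, 0.045]}, {"xyz": [0.012, 0.02, 0.0], "delta_rot": [0.0, 0.0, 0.045]}, {"xyz": [0.014, 0.02, -0.001], "delta_rot": [0.0, 0.0, 0.046]}, {"xyz": [0.014, 0.019, 0.0], "delta_rot": [0.0, 0.0, 0.045]}, {"xyz": [0.015, 0.019, -0.001], "delta_rot": [0.0, 0.0, 0.045]}, {"xyz": [0.016, 0.018, 0.0], "delta_rot": [0.0, 0.0, 0.045]}]
max 0.028 0.046 16 end [ 0.5161 -0.0508  0.1947] [ 3.1416  0.     -0.4103]
```

{"op": "servo_tool", "data": {"deltas": [{"xyz": [0,0,-0.028],"delta_rot": [0,0,0]},{"xyz": [0,0,-0.03],"delta_rot": [0,0,0]},{"xyz": [0,0,-0.03],"delta_rot": [0,0,0]},{"xyz": [0,0,-0.03],"delta_rot": [0,0,0]},{"xyz": [0,0,-0.028],"delta_rot": [0,0,0]},{"xyz": [0.006,0.023,0],"delta_rot": [0,0,0.045]},{"xyz": [0.008,0.023,0],"delta_rot": [0,0,0.045]},{"xyz": [0.009,0.022,0],"delta_rot": [0,0,0.045]}]}}

```text
clock: 16.97
tcp_pos: [0.4484, 0.1274, 0.1948]
eef_rot: [-3.139, 0.001, -0.051]
contact_force: [-0.1, -0.2, -1.7]
opening: 0.0129
grasp_force: 58.9
```

{"op": "servo_tool", "data": {"deltas": [{"xyz": [0.009,0.022,0],"delta_rot": [0,0,0.045]},{"xyz": [0.011,0.022,0],"delta_rot": [0,0,0.045]},{"xyz": [0.011,0.021,0],"delta_rot": [0,0,0.045]},{"xyz": [0.012,0.02,0],"delta_rot": [0,0,0.045]},{"xyz": [0.014,0.02,0],"delta_rot": [0,0,0.046]},{"xyz": [0.014,0.019,0],"delta_rot": [0,0,0.045]},{"xyz": [0.015,0.019,0],"delta_rot": [0,0,0.045]},{"xyz": [0.016,0.018,0],"delta_rot": [0,0,0.045]}]}}

```text
clock: 17.63
tcp_pos: [0.5154, -0.0528, 0.1938]
eef_rot: [-3.141, 0.003, -0.413]
contact_force: [1.6, -0.6, -0.1]
opening: 0.0128
grasp_force: 58.9
```

{"op": "servo_tool", "data": {"deltas": [{"xyz": [0,0,0],"delta_rot": [0,0,0]},{"xyz": [0,0,0],"delta_rot": [0,0,0]},{"xyz": [0,0,0.01],"delta_rot": [0,0,0]},{"xyz": [0,0,0],"delta_rot": [0,0,0]},{"xyz": [0,0,0],"delta_rot": [0,0,0]}]}}

```text
clock: 18.05
tcp_pos: [0.5146, -0.051, 0.183]
eef_rot: [3.141, 0.004, -0.41]
contact_force: [0.4, -0.4, -1.1]
opening: 0.0124
grasp_force: 59.0
```

```bash
python3 v3.py
python3 - <<'E'
from ov import *
from workcell import bot
pt,ps=pickle.load(open("p2.pkl","rb"))
s=bot.read_state();p=s["tcp_pos"];v=(p[0],p[1],s["eef_rot"][2]);z=p[2]-.0497;print(s["contact_force"].round(1),z)
gr,rd=(0,255,0),(0,0,255);g=(.515,-.051)
ls=[(circ(*v[:2],.041,z+.02),rd),(rect(v,-.027,.027,-.007,.007,z+.048),rd),(circ(*g,.033,.112),gr),(circ(*g,.043,0),gr)]
M=np.zeros((560,800,3),np.uint8);M[:400,:400]=crop(pt,(202,199),40,40,10,ls);M[:560,405:795]=crop(ps,(265,208),39,56,10,ls);cv2.imwrite("pics/m8.png",M)
E
```

```text
[ 0.5153 -0.0511  0.1839] [-3.1415e+00  2.1000e-03 -4.0950e-01] [ 0.2   0.23 -0.11 -0.   -1.23  0.96] 0.013075039982606331
[ 0.3 -1.1 -1.5] 0.13423468748517522
```

View pics/m8.png

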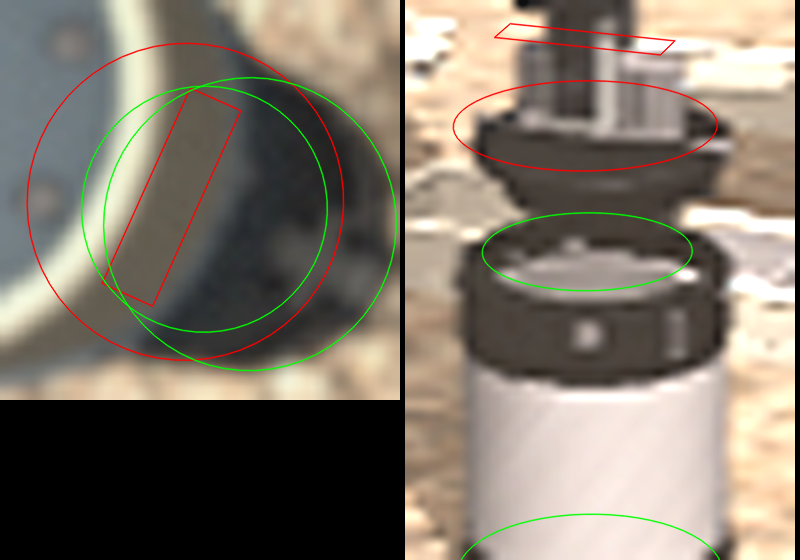

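Side panel: lid centre (col ≈602) sits ≈0.8 px (~2.5 mm) right (−x) of the grinder axis (≈594). Shift +2.5 mm along the bar and descend, feeling the force.

{"op": "servo_tool", "data": {"deltas": [{"xyz": [0.0025,0,0.01],"delta_rot": [0,0,0]},{"xyz": [0,0,0.008],"delta_rot": [0,0,0]},{"xyz": [0,0,0.002],"delta_rot": [0,0,0]},{"xyz": [0,0,0.002],"delta_rot": [0,0,0]},{"xyz": [0,0,0.002],"delta_rot": [0,0,0]},{"xyz": [0,0,0],"delta_rot": [0,0,0]}]}}

```text
clock: 18.65
tcp_pos: [0.5177, -0.0522, 0.1601]
eef_rot: [-3.141, 0.002, -0.411]
contact_force: [-1.9, 2.8, 1.2]
opening: 0.0127
grasp_force: 59.4
```

```bash
cat > st.py <<'E'
from workcell import bot
s=bot.read_state()
for k in("tcp_pos","eef_rot","contact_force","ft_torque"):print(k,s[k].round(4))
E
python3 st.py
```

```text
tcp_pos [ 0.5177 -0.0522  0.1601]
eef_rot [-3.1406e+00  2.1000e-03 -4.1070e-01]
contact_force [-1.9288  2.8248  1.1841]
ft_torque [0.9549 0.5846 0.0324]
```

{"op": "servo_tool", "data": {"deltas": [{"xyz": [-0.001,-0.0007,0],"delta_rot": [0,0,0]},{"xyz": [0,0,0.002],"delta_rot": [0,0,0]},{"xyz": [0,0,0.001],"delta_rot": [0,0,0]},{"xyz": [0,0,0],"delta_rot": [0,0,0]}]}}

```text
clock: 18.98
tcp_pos: [0.5176, -0.0509, 0.1571]
eef_rot: [-3.139, 0.001, -0.411]
contact_force: [-0.2, 4.2, -0.3]
opening: 0.013
grasp_force: 59.3
```

```bash
python3 st.py
```

```text
tcp_pos [ 0.5176 -0.0509  0.1571]
eef_rot [-3.1394e+00  1.0000e-03 -4.1070e-01]
contact_force [-0.2456  4.242  -0.3324]
ft_torque [ 1.6018 -0.1427  0.06  ]
```

{"op": "servo_tool", "data": {"deltas": [{"xyz": [-0.0005,-0.0012,0],"delta_rot": [0,0,0]},{"xyz": [0,0,0.002],"delta_rot": [0,0,0]},{"xyz": [0,0,0.001],"delta_rot": [0,0,0]},{"xyz": [0,0,0],"delta_rot": [0,0,0]}]}}

```text
clock: 19.32
tcp_pos: [0.517, -0.0504, 0.1535]
eef_rot: [3.142, 0.002, -0.411]
contact_force: [0.4, 0.5, -2.3]
opening: 0.0128
grasp_force: 59.0
```

```bash
python3 st.py
```

```text
tcp_pos [ 0.517  -0.0504  0.1535]
eef_rot [ 3.1416e+00  2.4000e-03 -4.1090e-01]
contact_force [ 0.4139  0.5081 -2.2716]
ft_torque [ 0.3748 -0.3931  0.0929]
```

Lugs are passing the notches without resistance; lower to the flange.

{"op": "servo_tool", "data": {"deltas": [{"xyz": [0,0,0.002],"delta_rot": [0,0,0]},{"xyz": [0,0,0.002],"delta_rot": [0,0,0]},{"xyz": [0,0,0.001],"delta_rot": [0,0,0]},{"xyz": [0,0,0.001],"delta_rot": [0,0,0]},{"xyz": [0,0,0],"delta_rot": [0,0,0]}]}}

```text
clock: 19.73
tcp_pos: [0.5169, -0.0504, 0.1478]
eef_rot: [3.141, 0.002, -0.411]
contact_force: [-0.2, 0.0, -1.4]
opening: 0.0129
grasp_force: 59.1
```

```bash
python3 st.py
```

```text
tcp_pos [ 0.5169 -0.0504  0.1478]
eef_rot [ 3.1415e+00  2.3000e-03 -4.1090e-01]
contact_force [-0.2114  0.026  -1.4174]
ft_torque [ 0.0141 -0.0133 -0.0011]
```

{"op": "servo_tool", "data": {"deltas": [{"xyz": [0,0,0.001],"delta_rot": [0,0,0]},{"xyz": [0,0,0.001],"delta_rot": [0,0,0]},{"xyz": [0,0,0],"delta_rot": [0,0,0]},{"xyz": [0,0,0],"delta_rot": [0,0,0]}]}}

```text
clock: 20.07
tcp_pos: [0.5169, -0.0504, 0.1476]
eef_rot: [-3.141, 0.001, -0.41]
contact_force: [-6.0, 2.2, 10.4]
opening: 0.0129
grasp_force: 60.8
```

```bash
python3 st.py
```

```text
tcp_pos [ 0.5169 -0.0504  0.1476]
eef_rot [-3.1414e+00  1.1000e-03 -4.1040e-01]
contact_force [-5.9893  2.2138 10.4366]
ft_torque [ 0.7745  1.8991 -0.0418]
```

{"op": "servo_tool", "data": {"deltas": [{"xyz": [0,0,-0.001],"delta_rot": [0,0,0]},{"xyz": [0,0.0001,0],"delta_rot": [0,0,0.04]},{"xyz": [0,0.0001,0],"delta_rot": [0,0,0.05]},{"xyz": [0,0.0001,0],"delta_rot": [0,0,0.05]},{"xyz": [0,0.0001,0],"delta_rot": [0,0,0.05]},{"xyz": [0,0.0001,0],"delta_rot": [0,0,0.05]},{"xyz": [0,0.0001,0],"delta_rot": [0,0,0.05]},{"xyz": [0,0,0],"delta_rot": [0,0,0]}]}}

```text
clock: 20.73
tcp_pos: [0.518, -0.0506, 0.1477]
eef_rot: [-3.14, -0.0, -0.702]
contact_force: [0.6, 1.3, 2.9]
opening: 0.013
grasp_force: 59.6
```

```bash
python3 st.py
```

```text
tcp_pos [ 0.518  -0.0506  0.1477]
eef_rot [-3.1398e+00 -1.0000e-04 -7.0210e-01]
contact_force [0.5963 1.282  2.8928]
ft_torque [ 0.6883 -0.456  -0.0081]
```

{"op": "servo_tool", "data": {"deltas": [{"xyz": [0,0.0001,0],"delta_rot": [0,0,0.05]},{"xyz": [0,0.0001,0],"delta_rot": [0,0,0.05]},{"xyz": [0,0.0001,0],"delta_rot": [0,0,0.05]},{"xyz": [0,0.0001,0],"delta_rot": [0,0,0.05]},{"xyz": [0,0.0001,0],"delta_rot": [0,0,0.05]},{"xyz": [0,0.0001,0],"delta_rot": [0,0,0.05]},{"xyz": [0,0,0],"delta_rot": [0,0,0.03]},{"xyz": [0,0,0],"delta_rot": [0,0,0]}]}}

```text
clock: 21.4
tcp_pos: [0.517, -0.0513, 0.1477]
eef_rot: [-3.141, 0.0, -1.03]
contact_force: [0.8, 0.1, 4.6]
opening: 0.0129
grasp_force: 59.8
```

```bash
python3 st.py; python3 v3.py
python3 - <<'E'
from ov import *
pt,ps=pickle.load(open("p2.pkl","rb"))
M=np.zeros((560,800,3),np.uint8);M[:560,:390]=crop(ps,(265,208),39,56,10,[]);M[:400,400:]=crop(pt,(240,200),100,100,4,[]);cv2.imwrite("pics/m9.png",M)
E
```

```text
tcp_pos [ 0.517  -0.0513  0.1477]
eef_rot [-3.1412e+00  5.0000e-04 -1.0299e+00]
contact_force [0.8106 0.1379 4.6092]
ft_torque [ 0.1301 -0.1589  0.0608]
[ 0.517  -0.0513  0.1477] [-3.1412e+00  6.0000e-04 -1.0285e+00] [ 0.2   0.26 -0.17 -0.   -1.14  0.34] 0.012931037552566582
```

View pics/m9.png

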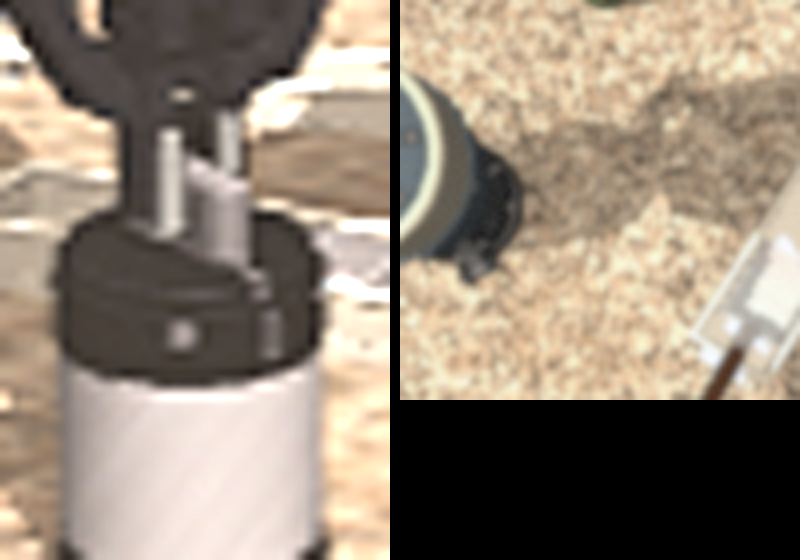

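The side panel shows the flange flush on the collar and the lid's mark (262,285) nearly above the bar mark (271,330), perhaps 2–3° past; the scoop lies in its dish. Ease back a touch and hold.

{"op": "servo_tool", "data": {"deltas": [{"xyz": [0,0,0],"delta_rot": [0,0,-0.02]},{"xyz": [0,0,0],"delta_rot": [0,0,0]},{"xyz": [0,0,0],"delta_rot": [0,0,0]},{"xyz": [0,0,0],"delta_rot": [0,0,0]}]}}

```text
clock: 21.83
tcp_pos: [0.517, -0.0513, 0.1477]
eef_rot: [-3.141, 0.001, -1.008]
contact_force: [-0.1, 0.9, 5.4]
opening: 0.0129
grasp_force: 60.0
```

```bash
python3 st.py; python3 -c "
from workcell import ticket
print(ticket.hand_in())"
```

```text
tcp_pos [ 0.517  -0.0513  0.1477]
eef_rot [-3.1412e+00  6.0000e-04 -1.0084e+00]
contact_force [-0.128   0.9062  5.445 ]
ft_torque [ 0.1788 -0.2328  0.2039]
the job is handed in; nothing more can be done
None
```

I handed the job in at about 22 s: all four lumps are in the cup, the scoop is back in its dish, and the seated lid is gripped within a few degrees of the pulse mark (0.60 rad past the notches, no click seen); the hand-in gave no verdict.

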